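# Clock a round rung flat-up and lock it in the drilling cradle

### The job

The round rung has been dropped into the drilling cradle with its planed flat turned the wrong way: lift it out, lay it down on the open bench and roll it there until the flat faces straight up. Then take it up again and lay it back in the two vee blocks, flat up and under the hold-down's side, and swing the hold-down by its black knob over the cam until it drops fully home with its pad on the flat. Leave the loose tools on the bench where they are.

Things in the scene. Friction and masses are not known exactly. Their poses are not given: they have to be found in the camera images.
- rung: round wooden rung, 0.12 to 0.22 kg: bar 32 mm in diameter, 210 mm long, plus a thinner tenon (20 mm thick, 15 mm long) at each end. Origin on its axis at mid-length; z runs along it to the plain end, x stands square out of the planed flat (x up = flat up). Starts in the vee blocks, flat 0.9 rad to half a turn off upright, to either side. On the bench its axis is 16 mm up
- rung_flat (a point): middle of the rung's planed flat, marked by a small dark dot: 58 mm from mid-length towards the rung's -z, 12.5 mm from its axis. The flat is 54 mm long, 20 mm wide; the rest is full round, so the rung rolls evenly on the bench when lightly pressed on top and moved, and stays where it is let go. Free bench for this: x 0.43 to 0.62 m, y -0.09 to 0.16 m, left of the cradle
- cradle: drilling cradle fixed to the bench: plywood base 16 mm thick, from x -95 to +35 and y -116 to +89 mm, with two dark vee blocks and the hold-down. Origin on the bench under the seated rung's middle; y runs along the vees, x across them, away from the post. Vee blocks: 14 mm thick at y -95 and +70, 60 mm wide, tops 50 mm over the bench; between them the rung can be gripped
- cradle_seat (a point): where the rung's origin belongs in the vees: on their centre line, 52 mm over the bench (36 mm over the base). Axes as the cradle's; the rung's z must run along this +y, which brings its flat under the hold-down at y -58 mm. The best place to grip, clear of the hold-down, is 10 mm from the middle towards +y
- latch_pivot (a point): point on the vertical axis of the hold-down's post, at cradle x -55, y -58 mm, 52 mm over the bench. The post's cap, 23 mm in diameter, is 122 mm over the bench
- latch_knob (a point): grip point of the hold-down's upright black knob, 60 mm from the post's axis, 106 mm over the bench when parked. The knob is 18 mm at its thickest; its top is 126 mm, its foot 85 mm over the bench when parked. Seen from the post it lies towards cradle -x when parked, towards cradle -y when home; it rises with the cam
- latch_pad (a point): middle of the underside of the hold-down's rubber pad (18 mm in diameter), on an arm 55 mm from the post's axis, a quarter turn ahead of the knob (counter-clockwise from above). Over the bench: 63.3 mm parked, about 68.5 mm on the cam's crest, 64.5 mm home, resting on an upturned flat in the vees; on a rung with its round side up it stays 68 mm high
- latch (a joint): turn of the hold-down about its vertical post, rad, counter-clockwise from above: 0 parked clear of the rung, 1.57 home with the pad on the flat. A cam lifts its sprung arm by about 5 mm between 0.1 and 0.9 rad (about 2 N at the knob); swing it slowly so that the arm rides up. Past 1.1 rad it drops by itself into the notch, the pad coming down on the flat
- sanding_block: bystander: cork sanding block, 63 x 111 x 36 mm, loose on the bench, not part of the job; origin at the middle of its underside
- offcut_3: bystander: pale timber offcut, 34 x 190 x 18 mm, loose on the bench, not part of the job; origin at the middle of its underside
- pencil: bystander: flat carpenter's pencil, 14 x 165 x 15 mm, loose on the bench, not part of the job; origin at the middle of its underside

How it is judged:
By the outcome, as a careful person would: the job done as asked, in the order asked, and still so for the second after the job is handed in, with the robot touching nothing.
It also fails if it takes over 72 s, if anything falls off the work surface, if the arm or the gripper's body presses on something with over 40 N, if the wrist force passes 120 N, or if a joint passes its speed limit or range.

### The arm

A 6-joint arm with a two-finger parallel gripper is mounted at the origin on the work surface; the furniture and walls round the work are solid. World frame = base frame: x ahead of the robot, y to its left, z up, the work surface at z = 0. Lengths are in m, angles in rad, forces in N, time in s.
With the tool pointing down it reaches from about 0.35 to 0.775 m from the base axis. Payload 7.3 kg.
Tool frame: the origin (TCP) lies midway between the tips of the shut fingers; the grasp point (between the pads) lies 19 mm behind it; z points along the fingers, y is the direction in which the jaws open and shut (so a half turn about z gives the same grasp; the last joint's range is limited). The gripper opens to 92 mm and grips with 3 to 60 N. Pads are 19 mm wide; open, the fingers measure 130 mm over their backs; the gripper's body (75 mm by 190 mm) begins 47 mm behind the grasp point.
Start: joints at [1.152, 0.342, 1.524, -0, 1.275, -0.146], TCP at [0.141, 0.506, 0.227] pointing down, gripper open.
Joint ranges: [-2.53, 2.53], [-0.77, 2.02], [0.04, 2.7], [-1, 4.14], [0.28, 2.66], [-3.11, 3.11]. Speed limits (rad/s): [2.57, 2.57, 3.14, 3.14, 3.14, 3.14].

### API

Orientations are given as a 3x3 rotation matrix whose columns are the frame's x, y, z axes.
In Python, from bench import ctrl gives the robot as it stands. The module is installed in compiled form; this text tells all that it offers.
- The arm moves only by the shell command python3 -m inch 'ROWS' [FORCE]. ROWS is JSON, a list of rows, each an object with "offset": the shift along the world's x, y, z in mm, a list of three; "turn": the turn, a rotation vector about the world's x, y, z in degrees, a list of three; "jaw": the finger opening in mm, from 0 to 91.8. A call has 1 to 5 rows; each row shifts and turns the commanded pose from where the row before left it; what a row does not reach is not made up. A row lasts 1/10 s, in which the tool goes at most 50 mm and 8.59 degrees, less where a joint would pass 70% of its speed; a pose out of reach is approached as far as the arm can. A call with a gripper value outside its range is refused whole. The fingers move at their own pace and stop on an object; FORCE is the grip in N (left out, the last holds). Time passes only in rows, so rows that do not move let the fingers close. It gives the time, the measured TCP pose, the force and the opening at its end, in the units of the state.
- ctrl.get_obs(): the state, without advancing time (a new reading comes with each control period).
- ctrl.read_camera(name): name is "scene" or "top" or "wrist"; returns a dict with "img" (400x640x3 uint8, blue, green, red), "K" (3x3 intrinsics, pixels), "R" (3x3) and "t" (3): a world point X has camera coordinates R X + t; the wrist camera has in their place "mount" (4x4, takes a point from camera to tool coordinates, whose origin is the TCP and whose axes are the flange's). Camera axes: x right, y down, z forward; pixel columns grow to the right and rows downward; lengths in m; the calibration is good to about 2 mm. A picture is of the moment at which its call begins: read the wrist's pose just before it. There is no depth.
- ctrl.finish_job(): hands the job in, once; it reports no verdict.
Trained networks look in the newest picture that a camera, given by its name, has taken for a name from the list of things; names that differ only in an ending like _2 or _b are one class to them, and where a whole thing is asked for, a point or a joint stands for the part that bears it (a point fixed in the world has none). Each returns a list of dicts, best first, with "confidence" (0 to 1); they miss things now and then, are a little off and sometimes report something else, mostly with a low value. They report only what shows in the picture. A call takes as long as a camera call.
- ctrl.look_for(camera, name): "location" ([x, y, z] in m, in world coordinates, good to about 4 mm: the middle of the surface that is visible of it).
- ctrl.tip_of(camera, name): "location" ([x, y, z] in m, in world coordinates, good to about 4 mm: a listed point, or the origin of a listed thing).
The state is a dict: "clock": time; "q": joint angles; "qd": joint speeds; "effort": joint torques, N m; "eef_pos": TCP position; "ee_rot": TCP orientation; "wrist_force": force on the tool from outside, world axes, zero at the start; "ft_torque": the same for the moment, N m; "finger_gap": opening from 0.0 (shut) to 1.0 (fully open).
Only numpy, scipy, OpenCV 4.12 (cv2) and the standard library are available. Lean on these libraries where they do the work, as an engineer would, in place of code of your own. Each camera call takes 0.05 s, during which the arm holds its last target.

## Working session

There is one attempt and no reset: what is moved stays moved. The work goes in short steps, Python scripts to look and compute and a shell command to move; the robot and the scene stay as the last step left them, time stands still between calls to the robot, and variables do not carry over. Pictures are saved under pics/ and viewed, and the job is handed in when it is done.

```bash
mkdir -p pics; cat > h.py <<'E'
import numpy as np, cv2
from bench import ctrl
np.set_printoptions(precision=4,suppress=True)
def snap(cam,fn,crop=None,scale=1):
    o=ctrl.get_obs(); c=ctrl.read_camera(cam); im=c["img"]
    if crop: im=im[crop[1]:crop[3],crop[0]:crop[2]]
    if scale!=1: im=cv2.resize(im,None,fx=scale,fy=scale,interpolation=cv2.INTER_CUBIC)
    cv2.imwrite("pics/"+fn,im); return o,c
def camRT(o,c):
    if "R" in c: return np.array(c["R"]),np.array(c["t"])
    M=np.array(c["mount"]); T=np.eye(4);T[:3,:3]=o["ee_rot"];T[:3,3]=o["eef_pos"]
    W=np.linalg.inv(T@M); return W[:3,:3],W[:3,3]
def ray(K,R,t,u,v):
    d=R.T@np.linalg.inv(np.array(K))@[u,v,1]; return -R.T@t,d/np.linalg.norm(d)
def atz(K,R,t,u,v,z):
    C,d=ray(K,R,t,u,v); return C+d*(z-C[2])/d[2]
def proj(K,R,t,X):
    p=np.array(K)@(R@np.array(X)+t); return p[:2]/p[2]
def st():
    o=ctrl.get_obs(); print(o["clock"],o["eef_pos"],o["finger_gap"],o["wrist_force"]); print(np.array(o["ee_rot"])); return o
E
python3 - <<'E'
from h import *
st()
for cam in ("top","scene"):
    o,c=snap(cam,cam+"0.png")
    print(cam,np.array(c["K"]),np.array(c["R"]),c["t"])
    for n in ["rung","rung_flat","cradle","cradle_seat","latch_pivot","latch_knob","latch_pad","sanding_block","offcut_3","pencil"]:
        print(n,[(np.round(d["location"],4),round(d["confidence"],2)) for d in ctrl.tip_of(cam,n)[:2]])
E
```

```text
0.0 [0.1413 0.5052 0.2261] 1.0021847682883542 [ 1.0871 -0.4944  0.2647]
[[-0.963   0.2694 -0.0006]
 [ 0.2694  0.963  -0.0014]
 [ 0.0003 -0.0015 -1.    ]]
top [[394.597    0.     314.7932]
 [  0.     394.597  195.4483]
 [  0.       0.       1.    ]] [[-0.0212 -0.9997  0.0109]
 [-0.9853  0.0191 -0.17  ]
 [ 0.1697 -0.0144 -0.9854]] [-0.0447  0.506   1.1862]
rung [(array([ 0.563 , -0.2581,  0.0561]), 0.79), (array([ 0.5623, -0.2581,  0.0524]), 0.29)]
rung_flat [(array([ 0.5583, -0.3187,  0.0385]), 0.9), (array([ 0.3446,  0.2794, -0.001 ]), 0.3)]
cradle [(array([ 0.5602, -0.2584, -0.0033]), 0.82)]
cradle_seat [(array([ 0.5608, -0.2582,  0.0521]), 0.6)]
latch_pivot [(array([ 0.4973, -0.298 ,  0.0495]), 0.85)]
latch_knob [(array([ 0.44  , -0.2887,  0.1081]), 0.78)]
latch_pad [(array([ 0.486 , -0.3567,  0.0635]), 0.53)]
sanding_block [(array([0.3471, 0.2773, 0.0032]), 0.98)]
offcut_3 [(array([0.6515, 0.0607, 0.0037]), 0.55)]
pencil [(array([0.4058, 0.1161, 0.0062]), 0.42)]
scene [[500.7558   0.     322.1761]
 [  0.     500.7558 200.328 ]
 [  0.       0.       1.    ]] [[ 0.4665 -0.8843  0.0225]
 [-0.4822 -0.2755 -0.8316]
 [ 0.7415  0.3771 -0.5549]] [-0.2843  0.3025  0.9123]
rung [(array([ 0.5653, -0.2546,  0.0498]), 0.74)]
rung_flat [(array([ 0.5572, -0.3167,  0.0396]), 0.94)]
cradle [(array([ 0.5682, -0.2596,  0.0014]), 0.65)]
cradle_seat [(array([ 0.568 , -0.2587,  0.0499]), 0.85)]
latch_pivot [(array([ 0.495 , -0.2994,  0.0512]), 0.94)]
latch_knob [(array([ 0.4391, -0.2862,  0.1049]), 0.86)]
latch_pad [(array([ 0.4806, -0.3569,  0.0607]), 0.84)]
sanding_block [(array([0.338 , 0.2761, 0.0017]), 0.94)]
offcut_3 [(array([0.6471, 0.0662, 0.0008]), 0.62)]
pencil [(array([0.4072, 0.115 , 0.004 ]), 0.61)]
```

View pics/top0.png

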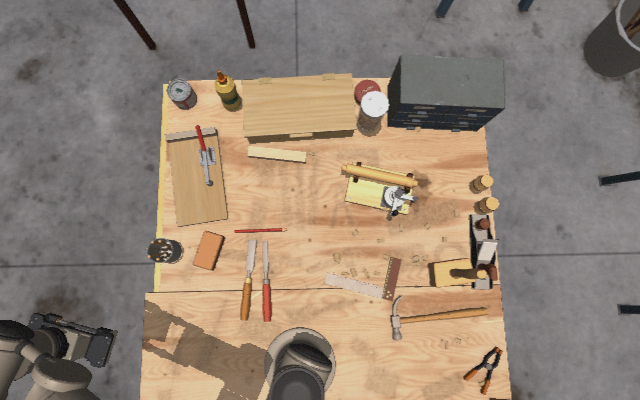

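View pics/scene0.png

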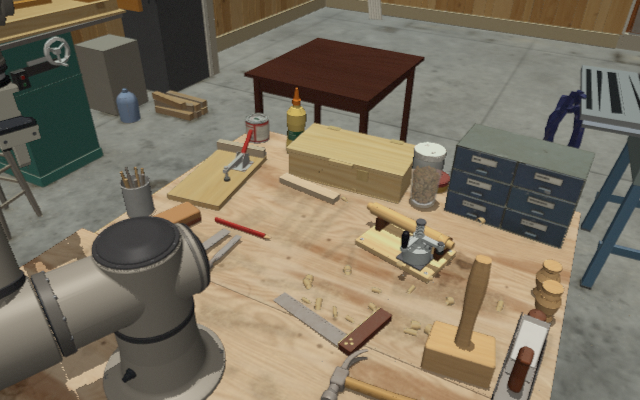

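The top view shows the rung at about (380,176) px in the cradle, with the post at about (400,198) and the knob at about (388,195). The flat is not facing up, and the bench between the cradle and the offcut at (278,154) is free. Next I'll move in for a close look.

```bash
python3 - <<'E'
from h import *
c=ctrl.read_camera("wrist"); print(np.array(c["mount"]),c["K"][0])
E
python3 -m inch '[{"offset":[31,-30,9],"turn":[0,0,-8.5],"jaw":70},{"offset":[31,-30,9],"turn":[0,0,-8.5],"jaw":70},{"offset":[31,-30,9],"turn":[0,0,-8.5],"jaw":70},{"offset":[31,-30,9],"turn":[0,0,-8.5],"jaw":70},{"offset":[31,-30,9],"turn":[0,0,-8.5],"jaw":70}]' 30
python3 -m inch '[{"offset":[31,-30,9],"turn":[0,0,-8.5],"jaw":70},{"offset":[31,-30,9],"turn":[0,0,-8.5],"jaw":70},{"offset":[31,-30,9],"turn":[0,0,-8.5],"jaw":70},{"offset":[31,-30,9],"turn":[0,0,-8.5],"jaw":70},{"offset":[31,-30,9],"turn":[0,0,-8.5],"jaw":70}]'
```

```text
[[-0.0018 -0.9681 -0.2506  0.0676]
 [ 1.     -0.0014 -0.0014 -0.0013]
 [ 0.001  -0.2506  0.9681 -0.1569]
 [ 0.      0.      0.      1.    ]] [359.0226   0.     315.6506]
clock: 1.65
eef_pos: [0.2973, 0.3543, 0.2722]
ee_rot: [[-0.523, 0.852, 0.0], [0.852, 0.523, 0.0], [0.0, 0.0, -1.0]]
wrist_force: [0.2, -0.2, -0.4]
finger_gap: 0.762
clock: 2.15
eef_pos: [0.4525, 0.2041, 0.3173]
ee_rot: [[0.191, 0.982, 0.0], [0.982, -0.191, 0.0], [0.0, 0.0, -1.0]]
wrist_force: [0.7, 1.5, -0.0]
finger_gap: 0.764
```

```bash

python3 -m inch '[{"offset":[10,-42,-10],"turn":[0,0,-1],"jaw":70},{"offset":[10,-42,-10],"turn":[0,0,-1],"jaw":70},{"offset":[10,-42,-10],"turn":[0,0,-1],"jaw":70},{"offset":[10,-42,-10],"turn":[0,0,-1],"jaw":70},{"offset":[10,-42,-10],"turn":[0,0,-0.6],"jaw":70}]'
python3 -m inch '[{"offset":[10,-42,-10],"turn":[0,0,0],"jaw":70},{"offset":[10,-42,-10],"turn":[0,0,0],"jaw":70},{"offset":[10,-42,-10],"turn":[0,0,0],"jaw":70},{"offset":[10,-42,-10],"turn":[0,0,0],"jaw":70},{"offset":[10,-42,-10],"turn":[0,0,0],"jaw":70}]'
python3 -m inch '[{"offset":[0,0,0],"turn":[0,0,0],"jaw":70}]'
python3 - <<'E'
from h import *
st()
o,c=snap("wrist","w1.png")
for n in ["rung","rung_flat","cradle","cradle_seat","latch_pivot","latch_knob","latch_pad"]:
    print(n,[(np.round(d["location"],4),round(d["confidence"],2)) for d in ctrl.tip_of("wrist",n)[:2]])
R,t=camRT(o,c)
for X in ([.564,-.258,.052],[.497,-.299,.122]): print(proj(c["K"],R,t,X))
E
```

```text
clock: 2.65
eef_pos: [0.5016, -0.0062, 0.2665]
ee_rot: [[0.263, 0.965, 0.001], [0.965, -0.263, -0.0], [0.0, 0.001, -1.0]]
wrist_force: [0.8, 0.9, 0.0]
finger_gap: 0.76
clock: 3.15
eef_pos: [0.5516, -0.2162, 0.2164]
ee_rot: [[0.263, 0.965, 0.0], [0.965, -0.263, -0.0], [0.0, 0.0, -1.0]]
wrist_force: [0.9, -0.2, 0.1]
finger_gap: 0.764
clock: 3.25
eef_pos: [0.5511, -0.2191, 0.2144]
ee_rot: [[0.267, 0.964, -0.002], [0.964, -0.267, -0.0], [-0.001, -0.002, -1.0]]
wrist_force: [-0.6, 0.5, 0.4]
finger_gap: 0.763
3.25 [ 0.5511 -0.2191  0.2144] 0.7628657985217323 [-0.6026  0.5273  0.448 ]
[[ 0.2674  0.9636 -0.0022]
 [ 0.9636 -0.2674 -0.0004]
 [-0.001  -0.002  -1.    ]]
rung [(array([ 0.5666, -0.2558,  0.0508]), 0.65)]
rung_flat [(array([ 0.5549, -0.315 ,  0.0413]), 0.93)]
cradle [(array([ 0.483 , -0.3572,  0.0635]), 0.19)]
cradle_seat []
latch_pivot []
latch_knob []
latch_pad []
[341.3037 216.6678]
[277.5692 313.5747]
```

View pics/w1.png

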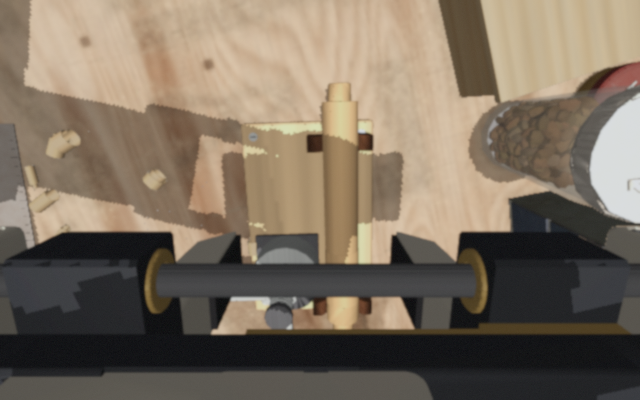

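```bash

python3 - <<'E'
from h import *
o,c=snap("wrist","w1z.png",(200,60,440,260),3)
R,t=camRT(o,c);K=c["K"]
for (u,v) in [(339,84),(339,105),(340,150),(341,230)]: print((u,v),atz(K,R,t,u,v,.052))
print("jar foot", atz(K,R,t,490,140,0.0),atz(K,R,t,520,190,0))
o,c=snap("top","t1.png",(320,80,440,230),4)
R,t=camRT(o,c);K=c["K"]
for (u,v) in [(374,100),(374,115),(360,103)]: print("jar lid",atz(K,R,t,u,v,.12))
print(atz(K,R,t,369,132,0))
E
```

```text
(339, 84) [ 0.5925 -0.1373  0.052 ]
(339, 105) [ 0.5882 -0.1541  0.052 ]
(340, 150) [ 0.5794 -0.1921  0.052 ]
(341, 230) [ 0.5617 -0.2658  0.052 ]
jar foot [ 0.7332 -0.2298  0.    ] [ 0.7566 -0.2911  0.    ]
jar lid [ 0.7839 -0.2408  0.12  ]
jar lid [ 0.7358 -0.2386  0.12  ]
jar lid [ 0.7749 -0.1976  0.12  ]
[ 0.7231 -0.2404  0.    ]
```

View pics/w1z.png

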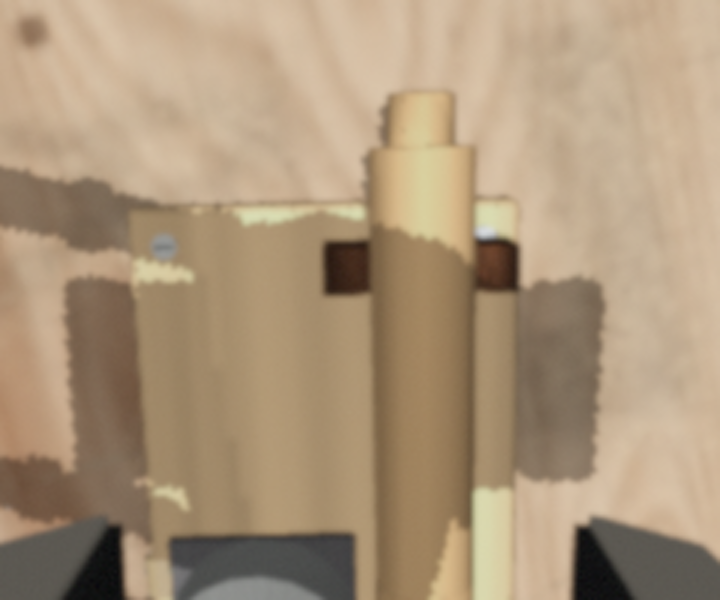

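View pics/t1.png

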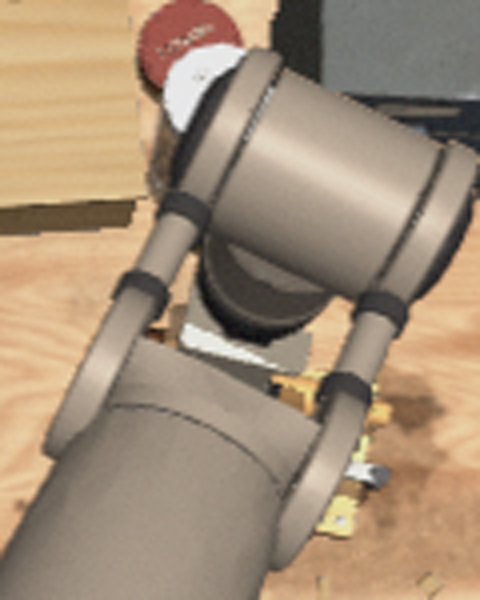

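```bash

python3 - <<'E'
from h import *
o,c=ctrl.get_obs(),ctrl.read_camera("wrist")
R,t=camRT(o,c);K=c["K"]
f=lambda U,V,z: atz(K,R,t,200+U/3,60+V/3,z)
bl=f(132,212,.016);br=f(517,205,.016);b2=f(155,590,.016);b3=f(515,590,.016)
print(bl,br,b2,b3)
for a,b in((b2,bl),(b3,br)): d=a-b; print("yaw",np.degrees(np.arctan2(-d[0],-d[1])))
d=br-bl; print("w",np.linalg.norm(d),np.degrees(np.arctan2(-d[1],d[0])))
# vee tops
for U in (324,519): print("vee",f(U,268,.05))
for V in (180,350,450): 
  pass
A=f(422,178,.052);B=f((375+472)/2,400,.052);d=A-B;print("rung",A,B,np.degrees(np.arctan2(d[0],d[1])))
print("bar end top",f(422,148,.068),"tenon tip top",f(422,92,.062))
E
```

```text
[ 0.4943 -0.1541  0.016 ] [ 0.6164 -0.185   0.016 ] [ 0.4606 -0.2832  0.016 ] [ 0.5852 -0.3172  0.016 ]
yaw 14.608167371332964
yaw 13.283566985924939
w 0.12594365261610624 14.239201657635347
vee [ 0.5517 -0.1846  0.05  ]
vee [ 0.6082 -0.2     0.05  ]
rung [ 0.5865 -0.1666  0.052 ] [ 0.5705 -0.2314  0.052 ] 13.859528280381188
bar end top [ 0.5876 -0.158   0.068 ] tenon tip top [ 0.5917 -0.1435  0.062 ]
```

```bash

python3 -m inch '[{"offset":[13.5,-33,-20],"turn":[0,0,1.3],"jaw":70},{"offset":[0,0,-40],"turn":[0,0,0],"jaw":70},{"offset":[0,0,-40],"turn":[0,0,0],"jaw":70},{"offset":[0,0,-30],"turn":[0,0,0],"jaw":70},{"offset":[0,0,0],"turn":[0,0,0],"jaw":70}]'
python3 - <<'E'
from h import *
st()
o,c=snap("wrist","w2.png"); snap("scene","s2.png",(340,180,500,300),4)
print([(np.round(d["location"],4),round(d["confidence"],2)) for d in ctrl.tip_of("scene","rung_flat")[:2]])
E
```

```text
clock: 4.3
eef_pos: [0.5624, -0.2458, 0.0824]
ee_rot: [[0.241, 0.971, -0.008], [0.971, -0.241, 0.005], [0.003, -0.009, -1.0]]
wrist_force: [-0.0, -0.5, -0.0]
finger_gap: 0.763
4.3 [ 0.5624 -0.2458  0.0824] 0.7626954523002665 [-0.0401 -0.5424 -0.0482]
[[ 0.2407  0.9706 -0.0076]
 [ 0.9706 -0.2406  0.0046]
 [ 0.0026 -0.0085 -1.    ]]
[(array([ 0.5587, -0.3146,  0.0394]), 0.58)]
```

View pics/w2.png

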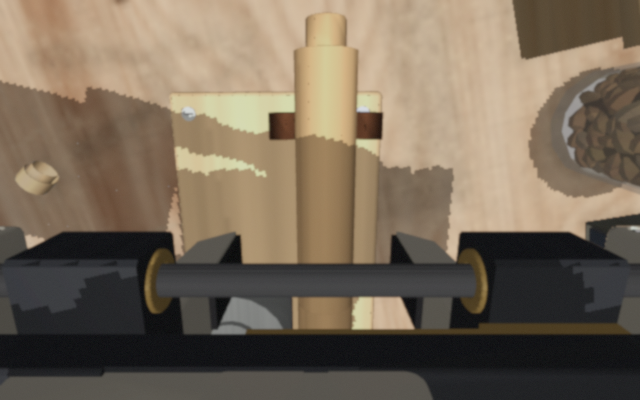

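View pics/s2.png

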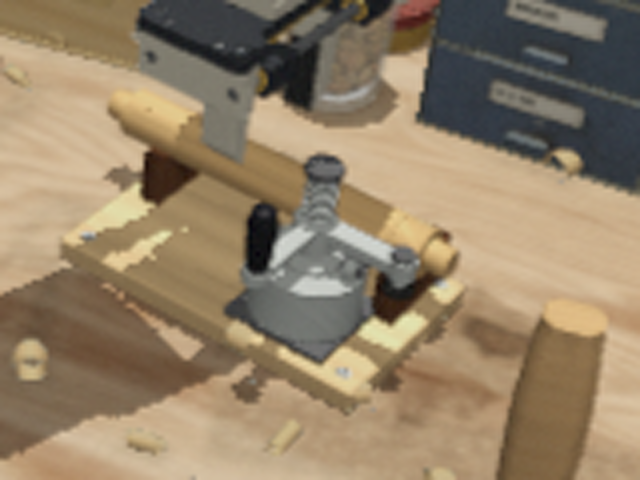

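The rung lies between the open fingers, with its axis at column 325 and the jaw middle at about 315. The hold-down is parked. I'll let it settle, then measure the offset.

```bash

python3 -m inch '[{"offset":[0,0,0],"turn":[0,0,0],"jaw":70},{"offset":[0,0,0],"turn":[0,0,0],"jaw":70}]'
python3 - <<'E'
from h import *
import sys
o,c=snap("wrist","w3.png",(200,0,440,230),3)
R,t=camRT(o,c);K=c["K"]
g=cv2.cvtColor(c["img"],cv2.COLOR_BGR2GRAY).astype(float)
for v in (60,90,100,200):
    row=cv2.GaussianBlur(g,(3,3),0)[v,280:370]; d=np.diff(row); print(v,280+np.argsort(-abs(d))[:6], )
for (u,v) in [(326,48),(325,200),(325,100)]:
    p=atz(K,R,t,u,v,.052); print(p, "tool",np.array(o["ee_rot"]).T@(p-o["eef_pos"]))
E
```

```text
clock: 4.65
eef_pos: [0.5658, -0.2478, 0.0887]
ee_rot: [[0.241, 0.971, 0.003], [0.971, -0.241, -0.002], [-0.001, 0.003, -1.0]]
wrist_force: [1.1, 0.2, 0.5]
finger_gap: 0.762
60 [285 286 348 347 284 344]
90 [347 286 285 348 346 343]
100 [347 286 346 287 285 348]
200 [345 288 344 289 346 287]
[ 0.5931 -0.1577  0.052 ] tool [0.0941 0.0047 0.0366]
[ 0.574  -0.2342  0.052 ] tool [0.0152 0.0046 0.0367]
[ 0.5867 -0.182   0.052 ] tool [0.0689 0.0043 0.0366]
```

View pics/w3.png

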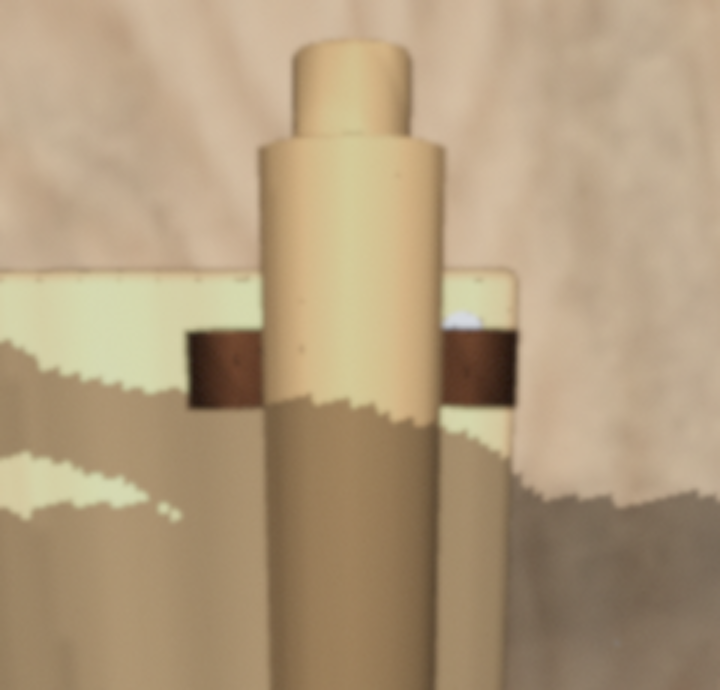

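Settled, the rung's edges are at columns 286 and 347, so it is centred at 316.5, within 0.3 mm of the jaw middle. Next: descend, grip and lift.

```bash

python3 -m inch '[{"offset":[0,0,-25],"turn":[0,0,0],"jaw":70},{"offset":[0,0,-23],"turn":[0,0,0],"jaw":60},{"offset":[0,0,0],"turn":[0,0,0],"jaw":45},{"offset":[0,0,0],"turn":[0,0,0],"jaw":20},{"offset":[0,0,0],"turn":[0,0,0],"jaw":20}]' 30
python3 -m inch '[{"offset":[0,0,0],"turn":[0,0,0],"jaw":20},{"offset":[0,0,0],"turn":[0,0,0],"jaw":20},{"offset":[0,0,0],"turn":[0,0,0],"jaw":20}]'
```

```text
clock: 5.2
eef_pos: [0.5659, -0.2479, 0.0404]
ee_rot: [[0.241, 0.971, 0.002], [0.971, -0.241, -0.001], [-0.001, 0.003, -1.0]]
wrist_force: [-0.1, -0.2, 0.7]
finger_gap: 0.463
clock: 5.5
eef_pos: [0.5667, -0.2482, 0.0404]
ee_rot: [[0.241, 0.971, 0.005], [0.971, -0.241, -0.002], [-0.001, 0.005, -1.0]]
wrist_force: [5.1, -0.1, 4.8]
finger_gap: 0.341
```

```bash

python3 -m inch '[{"offset":[0,0,15],"turn":[0,0,0],"jaw":20},{"offset":[0,0,30],"turn":[0,0,0],"jaw":20},{"offset":[0,0,35],"turn":[0,0,0],"jaw":20},{"offset":[0,10,20],"turn":[0,0,0],"jaw":20},{"offset":[0,25,0],"turn":[0,0,0],"jaw":20}]'
python3 -m inch '[{"offset":[0,40,0],"turn":[0,0,0],"jaw":20},{"offset":[0,40,0],"turn":[0,0,0],"jaw":20},{"offset":[0,40,0],"turn":[0,0,0],"jaw":20},{"offset":[0,40,0],"turn":[0,0,0],"jaw":20},{"offset":[0,35,0],"turn":[0,0,0],"jaw":20}]'
python3 -m inch '[{"offset":[0,30,0],"turn":[0,0,0],"jaw":20},{"offset":[0,18,0],"turn":[0,0,0],"jaw":20},{"offset":[-3,5,0],"turn":[0,0,0],"jaw":20},{"offset":[0,0,0],"turn":[0,0,0],"jaw":20},{"offset":[0,0,0],"turn":[0,0,0],"jaw":20}]'
python3 - <<'E'
from h import *
o,c=snap("wrist","w4.png"); snap("scene","s4.png",(220,120,420,270),4)
for cam in("scene","top"):
  ctrl.read_camera(cam)
  print([(np.round(d["location"],4),round(d["confidence"],2)) for d in ctrl.tip_of(cam,"rung_flat")[:2]],[(np.round(d["location"],4),round(d["confidence"],2)) for d in ctrl.tip_of(cam,"rung")[:2]])
E
```

```text
clock: 6.0
eef_pos: [0.5657, -0.2143, 0.1419]
ee_rot: [[0.243, 0.97, 0.004], [0.97, -0.243, -0.003], [-0.002, 0.005, -1.0]]
wrist_force: [0.4, -0.2, -2.5]
finger_gap: 0.337
clock: 6.5
eef_pos: [0.5636, -0.0154, 0.1383]
ee_rot: [[0.24, 0.971, -0.003], [0.971, -0.24, 0.0], [-0.0, -0.003, -1.0]]
wrist_force: [1.3, -0.4, -1.3]
finger_gap: 0.339
clock: 7.0
eef_pos: [0.5616, 0.0347, 0.1386]
ee_rot: [[0.241, 0.97, -0.001], [0.97, -0.241, -0.0], [-0.001, -0.001, -1.0]]
wrist_force: [-0.0, -0.9, -0.4]
finger_gap: 0.338
[(array([ 0.568 , -0.2588,  0.0005]), 0.71), (array([ 0.5664, -0.2582,  0.05  ]), 0.54)] [(array([0.5583, 0.0256, 0.1481]), 0.84)]
[(array([ 0.5521, -0.0373,  0.1389]), 0.88)] []
```

View pics/w4.png

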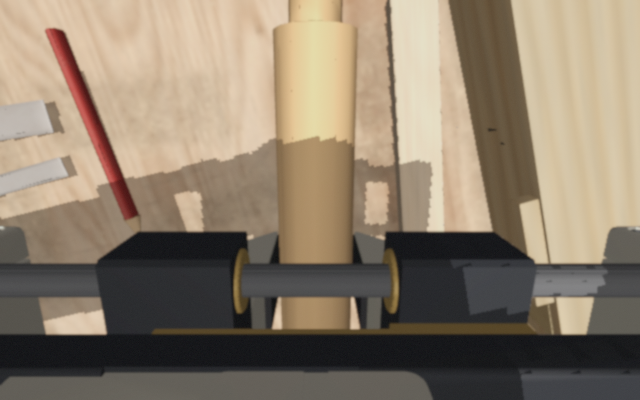

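View pics/s4.png

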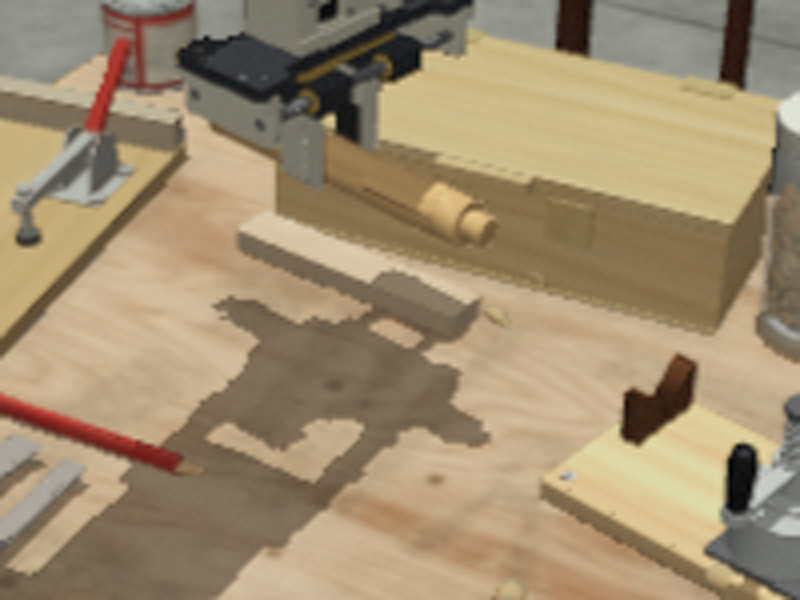

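The rung hangs level in the gripper and the vee blocks behind it are empty. I'll lower it at about x 0.535.

```bash

python3 -m inch '[{"offset":[-15,0,-20],"turn":[0,0,0],"jaw":20},{"offset":[-12,0,-35],"turn":[0,0,0],"jaw":20},{"offset":[0,0,-35],"turn":[0,0,0],"jaw":20},{"offset":[0,0,-20],"turn":[0,0,0],"jaw":20},{"offset":[0,0,-10],"turn":[0,0,0],"jaw":20}]'
python3 -m inch '[{"offset":[0,0,-6],"turn":[0,0,0],"jaw":20},{"offset":[0,0,0],"turn":[0,0,0],"jaw":20},{"offset":[0,0,-3],"turn":[0,0,0],"jaw":20},{"offset":[0,0,0],"turn":[0,0,0],"jaw":20},{"offset":[0,0,0],"turn":[0,0,0],"jaw":20}]'
```

```text
clock: 7.9
eef_pos: [0.5339, 0.0356, 0.0169]
ee_rot: [[0.241, 0.971, -0.003], [0.971, -0.241, 0.0], [-0.001, -0.003, -1.0]]
wrist_force: [0.6, -0.2, -2.3]
finger_gap: 0.341
clock: 8.4
eef_pos: [0.5353, 0.0356, 0.0104]
ee_rot: [[0.241, 0.971, 0.001], [0.971, -0.241, -0.0], [0.0, 0.001, -1.0]]
wrist_force: [0.3, -0.4, -2.0]
finger_gap: 0.343
```

```bash

python3 -m inch '[{"offset":[0,0,-3],"turn":[0,0,0],"jaw":20},{"offset":[0,0,-1.5],"turn":[0,0,0],"jaw":20},{"offset":[0,0,0],"turn":[0,0,0],"jaw":20},{"offset":[0,0,0],"turn":[0,0,0],"jaw":20}]'
```

```text
clock: 8.8
eef_pos: [0.5349, 0.0356, 0.0052]
ee_rot: [[0.241, 0.971, -0.0], [0.971, -0.241, -0.0], [-0.0, -0.0, -1.0]]
wrist_force: [-0.6, 0.1, -1.7]
finger_gap: 0.336
```

```bash

python3 -m inch '[{"offset":[0,0,-1],"turn":[0,0,0],"jaw":20},{"offset":[0,0,0],"turn":[0,0,0],"jaw":20},{"offset":[0,0,0],"turn":[0,0,0],"jaw":20}]'
python3 -m inch '[{"offset":[0,0,-0.7],"turn":[0,0,0],"jaw":20},{"offset":[0,0,0],"turn":[0,0,0],"jaw":20},{"offset":[0,0,0],"turn":[0,0,0],"jaw":20}]'
```

```text
clock: 9.1
eef_pos: [0.5351, 0.0356, 0.0044]
ee_rot: [[0.241, 0.971, 0.0], [0.971, -0.241, -0.0], [0.0, 0.0, -1.0]]
wrist_force: [-1.2, -0.6, 0.2]
finger_gap: 0.339
clock: 9.4
eef_pos: [0.5351, 0.0356, 0.0043]
ee_rot: [[0.241, 0.971, 0.001], [0.971, -0.241, -0.0], [0.0, 0.001, -1.0]]
wrist_force: [-1.9, -0.6, 6.2]
finger_gap: 0.339
```

```bash

python3 -m inch '[{"offset":[0,0,0],"turn":[0,0,0],"jaw":40},{"offset":[0,0,0],"turn":[0,0,0],"jaw":60},{"offset":[0,0,0],"turn":[0,0,0],"jaw":60},{"offset":[0,0,30],"turn":[0,0,0],"jaw":60},{"offset":[0,0,40],"turn":[0,0,0],"jaw":60}]'
python3 -m inch '[{"offset":[-8,-35,20],"turn":[0,0,0],"jaw":60},{"offset":[-8,-35,20],"turn":[0,0,0],"jaw":60},{"offset":[-7,-30,10],"turn":[0,0,0],"jaw":40},{"offset":[-7,-30,0],"turn":[0,0,0],"jaw":20},{"offset":[0,0,0],"turn":[0,0,0],"jaw":0}]'
python3 -m inch '[{"offset":[0,0,0],"turn":[0,0,0],"jaw":0},{"offset":[0,0,0],"turn":[0,0,0],"jaw":0},{"offset":[0,0,0],"turn":[0,0,0],"jaw":0}]'
python3 - <<'E'
from h import *
o,c=snap("wrist","w5.png"); snap("scene","s5.png",(220,150,380,270),5)
for cam in("wrist","scene","top"):
  ctrl.read_camera(cam)
  print(cam,[(np.round(d["location"],4),round(d["confidence"],2)) for d in ctrl.tip_of(cam,"rung_flat")[:2]],[(np.round(d["location"],4),round(d["confidence"],2)) for d in ctrl.tip_of(cam,"rung")[:2]])
E
```

```text
clock: 9.9
eef_pos: [0.5333, 0.0357, 0.0724]
ee_rot: [[0.241, 0.971, -0.005], [0.971, -0.241, 0.0], [-0.001, -0.005, -1.0]]
wrist_force: [0.8, 0.2, -0.7]
finger_gap: 0.651
clock: 10.4
eef_pos: [0.5045, -0.0974, 0.1239]
ee_rot: [[0.244, 0.97, 0.001], [0.97, -0.244, -0.001], [-0.001, 0.001, -1.0]]
wrist_force: [-0.8, 1.2, -0.1]
finger_gap: 0.442
clock: 10.7
eef_pos: [0.505, -0.0934, 0.1233]
ee_rot: [[0.239, 0.971, -0.0], [0.971, -0.239, 0.0], [0.0, -0.0, -1.0]]
wrist_force: [0.6, -0.1, 0.3]
finger_gap: 0.182
wrist [(array([ 0.525 , -0.0321,  0.0054]), 0.8)] [(array([0.5344, 0.0256, 0.0173]), 0.88)]
scene [(array([ 0.5262, -0.033 , -0.0006]), 0.81)] [(array([0.5308, 0.0279, 0.016 ]), 0.91)]
top [(array([ 0.5238, -0.0351,  0.0041]), 0.91)] [(array([0.5285, 0.0273, 0.0192]), 0.66)]
```

View pics/w5.png

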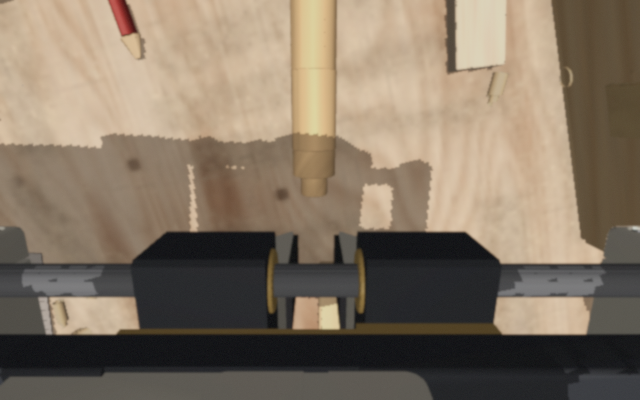

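View pics/s5.png

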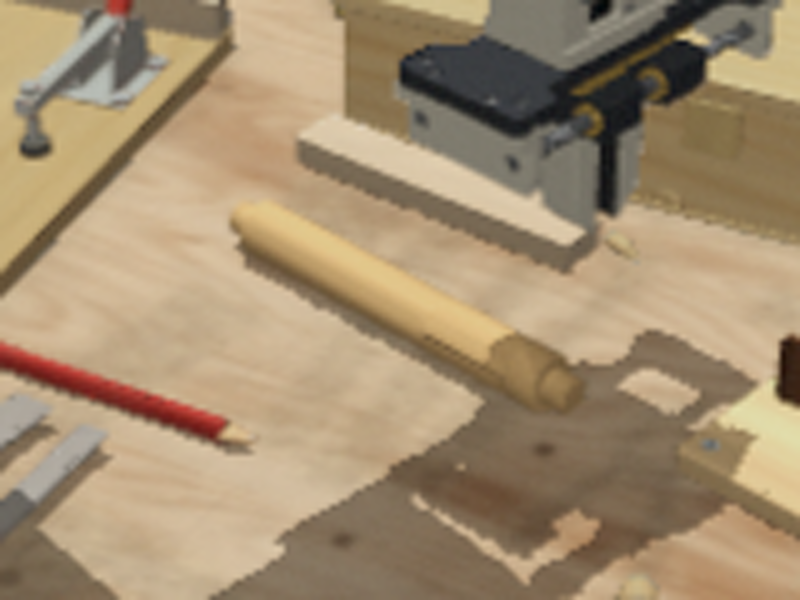

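```bash

python3 - <<'E'
from h import *
snap("wrist","w6.png",(250,0,380,210),3.0 if 0 else 2.8); snap("scene","s6.png",(290,200,345,240),14)
E
```

```text
(no output)
```

View pics/w6.png

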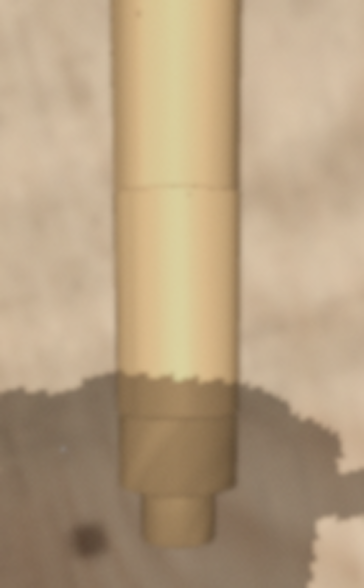

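View pics/s6.png

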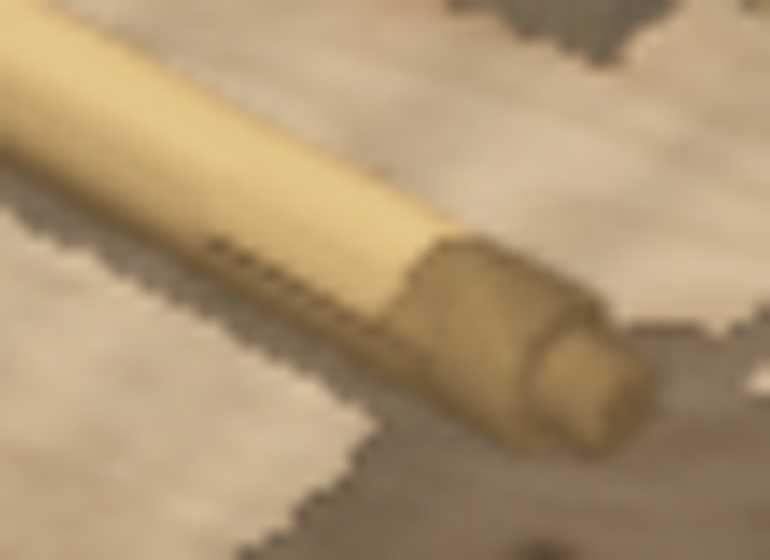

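```bash
cat >> h.py <<'E'
def model(o0,yaw,th,L,rad=.016):
    # th: angle from up toward cradle -x side (deg), L along rung z
    y=np.array([np.sin(yaw),np.cos(yaw),0]);x=np.array([np.cos(yaw),-np.sin(yaw),0])
    a=np.radians(th); return np.array(o0)+L*y+rad*(-np.sin(a)*x+np.cos(a)*np.array([0,0,1]))
E
python3 - <<'E'
from h import *
c=ctrl.read_camera("scene");R,t=camRT(None,c);K=c["K"]
yaw=np.radians(14.0);o0=np.array([.5351,.0356,.016])-.0105*np.array([np.sin(yaw),np.cos(yaw),0])
print(o0)
P=lambda th,L:(proj(K,R,t,model(o0,yaw,th,L))-[290,200])*14
for th in range(-50,150,10): print(th,P(th,-.031),P(th,-.085),P(th,-.105))
E
```

```text
[0.5326 0.0254 0.016 ]
-50 [306.7825 133.5071] [526.6832 251.5638] [610.7512 296.6969]
-40 [299.6238 129.1305] [519.7642 247.3035] [603.9288 292.4836]
-30 [291.2615 127.1046] [511.6125 245.4482] [595.8625 290.6963]
-20 [281.9447 127.5039] [502.4706 246.0681] [586.7922 291.403 ]
-10 [271.9549 130.3288] [492.6142 249.157 ] [576.9914 294.5954]
0 [261.5972 135.5037] [482.3443 254.632 ] [566.759  300.1872]
10 [251.1912 142.8785] [471.9776 262.3337] [556.4108 308.0158]
20 [241.0606 152.2318] [461.8366 272.0308] [546.2686 317.8459]
30 [231.5224 163.2776] [452.2387 283.4266] [536.6498 329.3767]
40 [222.8764 175.674 ] [443.4856 296.1682] [527.857  342.2508]
50 [215.3945 189.0345] [435.8528 309.8578] [520.1667 356.0665]
60 [209.3115 202.9408] [429.5799 324.0667] [513.8206 370.3908]
70 [204.817  216.9572] [424.8626 338.3492] [509.0168 384.7743]
80 [202.049  230.6452] [421.8461 352.2585] [505.9031 398.767 ]
90 [201.0898 243.5787] [420.6204 365.3613] [504.5724 411.9328]
100 [201.9634 255.358 ] [421.2176 377.2526] [505.0604 423.8651]
110 [204.6354 265.6228] [423.612 387.569] [507.3444 434.1989]
120 [209.0155 274.0634] [427.7214 395.9994] [511.3458 442.6229]
130 [214.9608 280.4299] [433.4111 402.2947] [516.9329 448.8882]
140 [222.2817 284.5387] [440.4988 406.274 ] [523.9267 452.8153]
```

The scene crop shows the flat's dark edge line running from (305,217) to (321,226) px on the rung's robot side. The model puts that edge at about 83°, so the flat should be about 122° off upright towards -x. I'll roll it towards +x in strokes and check after the first one.

```bash

python3 -m inch '[{"offset":[4,25,0],"turn":[0,0,0],"jaw":0},{"offset":[5,35,-10],"turn":[0,0,0],"jaw":0},{"offset":[5,35,-25],"turn":[0,0,0],"jaw":0},{"offset":[5,20,-25],"turn":[0,0,0],"jaw":0},{"offset":[1,6,-15],"turn":[0,0,0],"jaw":0}]'
python3 -m inch '[{"offset":[0,0,-8],"turn":[0,0,0],"jaw":0},{"offset":[0,0,0],"turn":[0,0,0],"jaw":0},{"offset":[0,0,0],"turn":[0,0,0],"jaw":0},{"offset":[0,0,0],"turn":[0,0,0],"jaw":0}]'
```

```text
clock: 11.9
eef_pos: [0.5244, 0.0288, 0.047]
ee_rot: [[0.239, 0.971, -0.001], [0.971, -0.239, 0.0], [0.0, -0.002, -1.0]]
wrist_force: [0.3, -0.4, 0.4]
finger_gap: 0.004
clock: 12.3
eef_pos: [0.5256, 0.0259, 0.0415]
ee_rot: [[0.242, 0.97, 0.002], [0.97, -0.242, -0.0], [0.0, 0.002, -1.0]]
wrist_force: [0.5, 0.3, 0.7]
finger_gap: 0.003
```

```bash

python3 -m inch '[{"offset":[0,0,-7],"turn":[0,0,0],"jaw":0},{"offset":[0,0,0],"turn":[0,0,0],"jaw":0},{"offset":[0,0,-1.5],"turn":[0,0,0],"jaw":0},{"offset":[0,0,0],"turn":[0,0,0],"jaw":0},{"offset":[0,0,0],"turn":[0,0,0],"jaw":0}]'
python3 -m inch '[{"offset":[0,0,-1],"turn":[0,0,0],"jaw":0},{"offset":[0,0,0],"turn":[0,0,0],"jaw":0},{"offset":[0,0,0],"turn":[0,0,0],"jaw":0}]'
```

```text
clock: 12.8
eef_pos: [0.525, 0.0266, 0.0321]
ee_rot: [[0.241, 0.971, 0.0], [0.971, -0.241, -0.0], [-0.0, 0.0, -1.0]]
wrist_force: [0.6, -0.4, 0.0]
finger_gap: 0.004
clock: 13.1
eef_pos: [0.5253, 0.0266, 0.0315]
ee_rot: [[0.241, 0.971, 0.001], [0.971, -0.241, -0.0], [0.0, 0.001, -1.0]]
wrist_force: [-0.9, -0.8, 4.1]
finger_gap: 0.002
```

```bash

python3 -m inch '[{"offset":[3.9,-1,0],"turn":[0,0,0],"jaw":0},{"offset":[7.8,-1.9,0],"turn":[0,0,0],"jaw":0},{"offset":[7.8,-1.9,0],"turn":[0,0,0],"jaw":0},{"offset":[7.8,-1.9,0],"turn":[0,0,0],"jaw":0},{"offset":[3.9,-1,0],"turn":[0,0,0],"jaw":0}]'
python3 -m inch '[{"offset":[0,0,0],"turn":[0,0,0],"jaw":0},{"offset":[0,0,0],"turn":[0,0,0],"jaw":0}]'
python3 - <<'E'
from h import *
c=ctrl.read_camera("scene");R,t=camRT(None,c);K=c["K"]
snap("scene","s7.png",(240,170,350,240),7)
print([(np.round(d["location"],4),round(d["confidence"],2)) for n in("rung","rung_flat") for d in ctrl.tip_of("scene",n)[:1]])
E
```

```text
clock: 13.6
eef_pos: [0.5571, 0.0188, 0.0312]
ee_rot: [[0.241, 0.971, 0.001], [0.971, -0.241, -0.0], [0.0, 0.001, -1.0]]
wrist_force: [0.4, -0.1, 2.9]
finger_gap: -0.0
clock: 13.8
eef_pos: [0.5564, 0.0189, 0.0312]
ee_rot: [[0.241, 0.971, 0.001], [0.971, -0.241, -0.0], [0.0, 0.001, -1.0]]
wrist_force: [1.6, 0.2, 4.3]
finger_gap: 0.002
[(array([0.55  , 0.0229, 0.0111]), 0.9), (array([ 0.5296, -0.0307,  0.0032]), 0.92)]
```

View pics/s7.png

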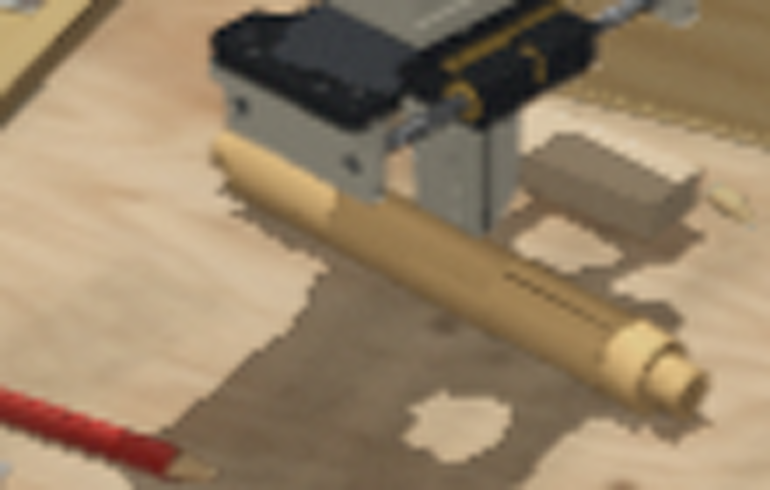

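```bash

python3 -m inch '[{"offset":[0,0,30],"turn":[0,0,0],"jaw":0},{"offset":[-17,-27,20],"turn":[-2.06,-8.25,0],"jaw":0},{"offset":[-17,-27,20],"turn":[-2.06,-8.25,0],"jaw":0},{"offset":[-17,-27,20],"turn":[-2.06,-8.25,0],"jaw":0},{"offset":[-17,-27,10],"turn":[-2.06,-8.25,0],"jaw":0}]'
python3 -m inch '[{"offset":[0,0,0],"turn":[0,0,0],"jaw":0},{"offset":[0,0,0],"turn":[0,0,0],"jaw":0},{"offset":[0,0,0],"turn":[0,0,0],"jaw":0}]'
python3 - <<'E'
from h import *
snap("wrist","w8.png")
print([(np.round(d["location"],4),round(d["confidence"],2)) for n in("rung","rung_flat") for d in ctrl.tip_of("wrist",n)[:1]])
E
```

```text
clock: 14.5
eef_pos: [0.4918, -0.0765, 0.1365]
ee_rot: [[0.233, 0.856, 0.462], [0.972, -0.212, -0.099], [0.014, 0.472, -0.881]]
wrist_force: [-0.3, 0.8, 0.3]
finger_gap: 0.005
clock: 14.8
eef_pos: [0.4979, -0.0769, 0.1378]
ee_rot: [[0.233, 0.855, 0.464], [0.972, -0.212, -0.098], [0.015, 0.474, -0.881]]
wrist_force: [0.6, -0.4, -0.3]
finger_gap: 0.006
[(array([0.5476, 0.0233, 0.0179]), 0.65), (array([ 0.5284, -0.0325,  0.0023]), 0.86)]
```

View pics/w8.png

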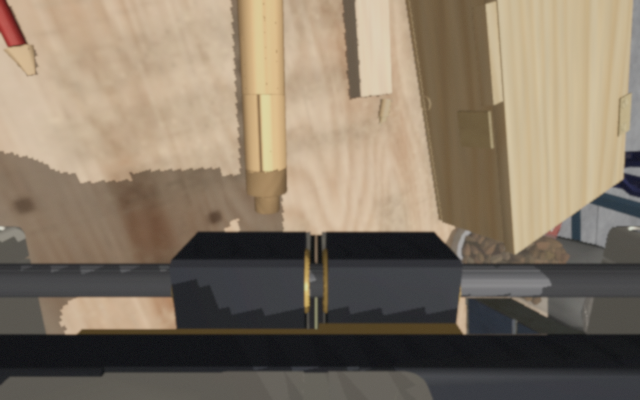

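```bash

python3 - <<'E'
from h import *
o,c=snap("wrist","w9.png",(230,60,310,220),3.7)
im=cv2.imread("pics/w9.png"); cv2.imwrite("pics/w9.png",im)
R,t=camRT(o,c);K=c["K"]
yaw=np.radians(14);o0=[.5479,.0216,.016]
for th in range(-60,140,20): print(th,*[ (proj(K,R,t,model(o0,yaw,th,L))-[230,60])*3.7 for L in(-.031,-.058,-.085,-.105)])
E
```

```text
-60 [224.2152 126.2057] [226.2561 263.3647] [228.2039 394.2595] [229.5903 487.4286]
-40 [216.5512 124.8297] [218.8152 264.7382] [220.9739 398.1334] [222.5092 493.0088]
-20 [199.5636 123.5787] [202.2791 265.9664] [204.8662 401.612 ] [206.7049 498.0208]
0 [175.0552 122.628 ] [178.4078 266.8766] [181.5996 404.209 ] [183.8671 501.7655]
20 [146.1584 122.1218] [150.2474 267.3302] [154.1392 405.5319] [156.903  503.6795]
40 [116.8886 122.1406] [121.6982 267.2547] [126.2759 405.371 ] [129.5269 503.4606]
60 [ 91.3884 122.6806] [ 96.786  266.6615] [101.9253 403.7515] [105.5764 501.1433]
80 [ 73.1048 123.6554] [ 78.8707 265.6439] [ 84.3644 400.9276] [ 88.2694 497.09  ]
100 [ 64.1909 124.9177] [ 70.0661 264.3538] [ 75.6688 397.3198] [ 79.6541 491.9026]
120 [ 65.2973 126.2926] [ 71.0318 262.9684] [ 76.5053 393.4235] [ 80.4018 486.2924]
```

View pics/w9.png

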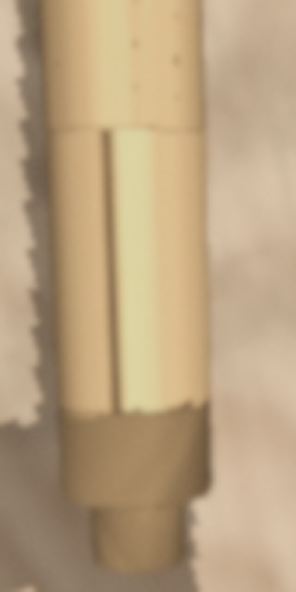

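The tilted wrist view shows a dark seam line, but no dot on either side of it (crop, row 265). So that line isn't the flat, and the networks' estimate that the flat points down (about 155° towards -x) looks right. There is more room towards -x, so I'll roll that way.

```bash

python3 -m inch '[{"offset":[16,24,0],"turn":[2.06,8.25,0],"jaw":0},{"offset":[16,24,0],"turn":[2.06,8.25,0],"jaw":0},{"offset":[16,24,-20],"turn":[2.06,8.25,0],"jaw":0},{"offset":[16,24,-35],"turn":[2.06,8.25,0],"jaw":0},{"offset":[0,0,-35],"turn":[0,0,0],"jaw":0}]'
python3 -m inch '[{"offset":[0,0,-9],"turn":[0,0,0],"jaw":0},{"offset":[0,0,0],"turn":[0,0,0],"jaw":0},{"offset":[0,0,0],"turn":[0,0,0],"jaw":0},{"offset":[0,0,0],"turn":[0,0,0],"jaw":0}]'
```

```text
clock: 15.5
eef_pos: [0.5649, 0.0181, 0.0451]
ee_rot: [[0.239, 0.968, -0.069], [0.971, -0.237, 0.041], [0.023, -0.077, -0.997]]
wrist_force: [-0.6, -0.4, -1.6]
finger_gap: 0.007
clock: 15.9
eef_pos: [0.5604, 0.0156, 0.0412]
ee_rot: [[0.242, 0.968, -0.064], [0.97, -0.24, 0.04], [0.023, -0.072, -0.997]]
wrist_force: [0.5, -0.6, -0.3]
finger_gap: 0.004
```

```bash

python3 -m inch '[{"offset":[1,2,0],"turn":[-2.3,-3.75,0],"jaw":0},{"offset":[0,0,0],"turn":[0,0,0],"jaw":0},{"offset":[0,0,-7],"turn":[0,0,0],"jaw":0},{"offset":[0,0,0],"turn":[0,0,0],"jaw":0},{"offset":[0,0,0],"turn":[0,0,0],"jaw":0}]'
python3 -m inch '[{"offset":[0,0,-2.5],"turn":[0,0,0],"jaw":0},{"offset":[0,0,0],"turn":[0,0,0],"jaw":0},{"offset":[0,0,0],"turn":[0,0,0],"jaw":0}]'
```

```text
clock: 16.4
eef_pos: [0.5608, 0.0177, 0.0318]
ee_rot: [[0.241, 0.97, -0.003], [0.97, -0.241, 0.0], [-0.0, -0.003, -1.0]]
wrist_force: [0.9, 0.5, 0.1]
finger_gap: 0.004
clock: 16.7
eef_pos: [0.5606, 0.0179, 0.0291]
ee_rot: [[0.241, 0.971, -0.003], [0.971, -0.241, 0.0], [-0.001, -0.003, -1.0]]
wrist_force: [-0.3, -0.4, -0.1]
finger_gap: 0.001
```

```bash

python3 - <<'E'
from h import *
snap("scene","s10.png",(240,170,350,240),7)
c=ctrl.read_camera("top");cv2.imwrite("pics/t10.png",cv2.resize(c["img"][120:200,240:340],None,fx=7,fy=7,interpolation=cv2.INTER_CUBIC))
print([(np.round(d["location"],4),round(d["confidence"],2)) for cam in("scene","top") for n in("rung","rung_flat") for d in ctrl.tip_of(cam,n)[:1]])
E
```

```text
[(array([0.5435, 0.0275, 0.0152]), 0.89), (array([ 0.5326, -0.0311,  0.0031]), 0.92), (array([ 0.5303, -0.0343,  0.0033]), 0.67)]
```

View pics/s10.png

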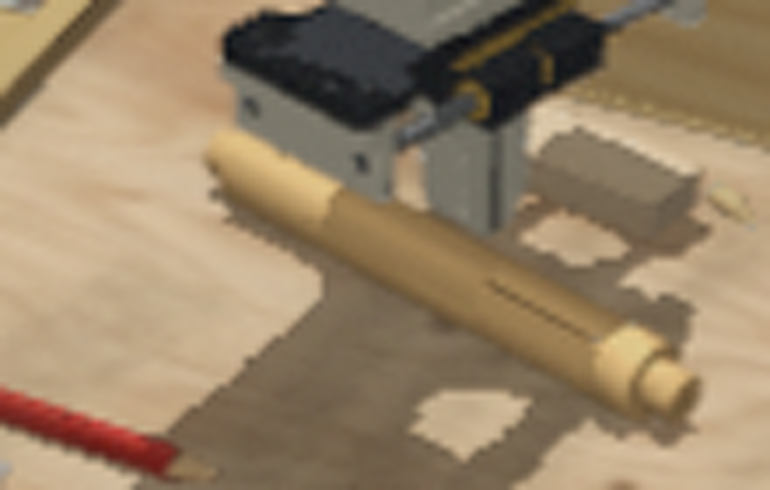

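View pics/t10.png

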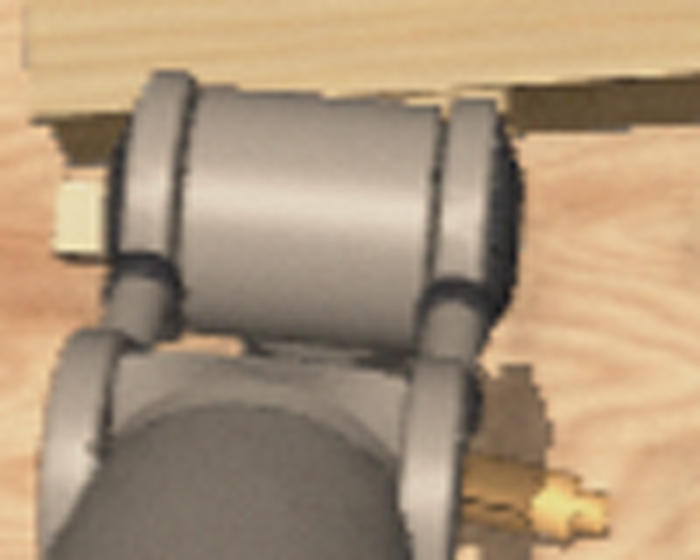

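The tip has come down behind the rung on its +x side, so the fingertip is narrower than I assumed. I'll lift and measure the lateral offset.

```bash

python3 -m inch '[{"offset":[0,0,15],"turn":[0,0,0],"jaw":0},{"offset":[0,0,0],"turn":[0,0,0],"jaw":0},{"offset":[0,0,0],"turn":[0,0,0],"jaw":0}]'
cat >> h.py <<'E'
def axis(u0,v0,u1,v1,o,c,z=.016):
    """centre-line pixels -> axis line at height z; returns points and tool-frame coords"""
    R,t=camRT(o,c)
    P=[atz(c["K"],R,t,u,v,z) for u,v in((u0,v0),(u1,v1))]
    d=P[0]-P[1]; print("pts",P,"yaw",np.degrees(np.arctan2(d[0],d[1])))
    for p in P: print("tool",np.array(o["ee_rot"]).T@(p-o["eef_pos"]))
E
python3 - <<'E'
from h import *
o,c=snap("wrist","w11.png",(180,0,460,235),2.8)
R,t=camRT(o,c)
print(o["eef_pos"])
g=cv2.GaussianBlur(cv2.cvtColor(c["img"],cv2.COLOR_BGR2GRAY),(3,3),0).astype(float)
for v in (40,100,150,200):
    d=np.diff(g[v,200:420]);print(v,200+np.argsort(-abs(d))[:6])
E
```

```text
clock: 17.3
eef_pos: [0.5609, 0.018, 0.0444]
ee_rot: [[0.241, 0.971, -0.002], [0.971, -0.241, 0.0], [-0.0, -0.002, -1.0]]
wrist_force: [0.2, -0.8, -0.5]
finger_gap: 0.002
[0.5609 0.018  0.0444]
40 [313 314 246 245 310 312]
100 [313 314 248 249 312 310]
150 [373 374 242 313 243 375]
200 [314 313 253 315 256 257]
```

View pics/w11.png

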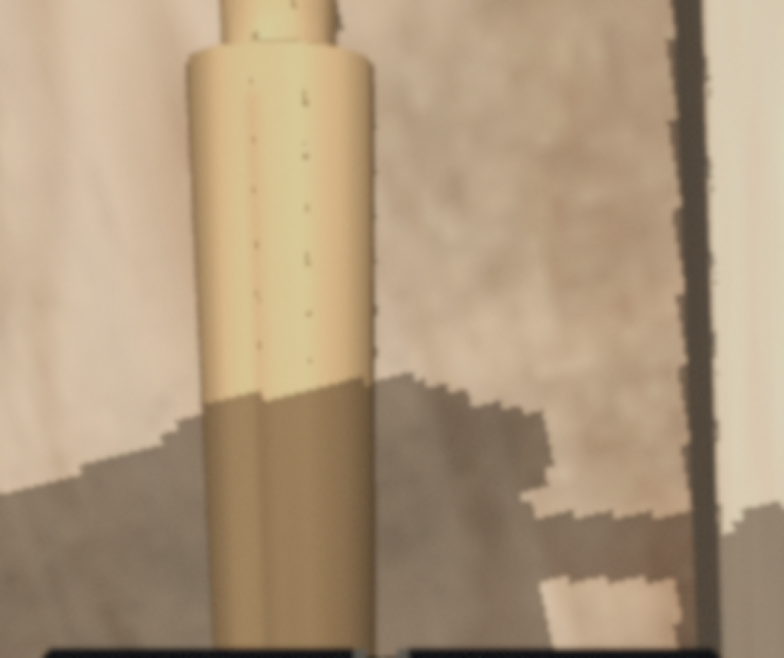

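```bash

python3 - <<'E'
from h import *
o=ctrl.get_obs();c=ctrl.read_camera("wrist")
axis(280,40,285,200,o,c,.018)
R,t=camRT(o,c);print("rung end bar top",atz(c["K"],R,t,281,16,.032), "offcut edge",atz(c["K"],R,t,435,150,.018))
E
```

```text
pts [array([0.5668, 0.1155, 0.018 ]), array([0.5485, 0.0396, 0.018 ])] yaw 13.536975423813777
tool [ 0.0961 -0.0173  0.0261]
tool [ 0.018  -0.0168  0.0261]
rung end bar top [0.5705 0.1221 0.032 ] offcut edge [0.6294 0.0465 0.018 ]
```

```bash

python3 -m inch '[{"offset":[-10,1,0],"turn":[0,0,0],"jaw":0},{"offset":[0,0,-5],"turn":[0,0,0],"jaw":0},{"offset":[0,0,-5],"turn":[0,0,0],"jaw":0},{"offset":[0,0,-2],"turn":[0,0,0],"jaw":0},{"offset":[0,0,0],"turn":[0,0,0],"jaw":0}]'
python3 -m inch '[{"offset":[0,0,-1.5],"turn":[0,0,0],"jaw":0},{"offset":[0,0,0],"turn":[0,0,0],"jaw":0},{"offset":[0,0,0],"turn":[0,0,0],"jaw":0}]'
```

```text
clock: 17.9
eef_pos: [0.5509, 0.0189, 0.0321]
ee_rot: [[0.241, 0.971, -0.003], [0.971, -0.241, 0.0], [-0.001, -0.003, -1.0]]
wrist_force: [0.4, -0.4, -0.1]
finger_gap: 0.002
clock: 18.2
eef_pos: [0.5517, 0.0188, 0.0316]
ee_rot: [[0.241, 0.971, -0.001], [0.971, -0.241, -0.0], [-0.0, -0.0, -1.0]]
wrist_force: [0.7, -1.7, 5.1]
finger_gap: 0.006
```

```bash

python3 -m inch '[{"offset":[-3.6,0.9,0],"turn":[0,0,0],"jaw":0},{"offset":[-7.3,1.8,0],"turn":[0,0,0],"jaw":0},{"offset":[-7.3,1.8,0],"turn":[0,0,0],"jaw":0},{"offset":[-7.3,1.8,0],"turn":[0,0,0],"jaw":0},{"offset":[-3.6,0.9,0],"turn":[0,0,0],"jaw":0}]'
python3 -m inch '[{"offset":[0,0,0],"turn":[0,0,0],"jaw":0},{"offset":[0,0,8],"turn":[0,0,0],"jaw":0},{"offset":[14,-3.5,4],"turn":[0,0,0],"jaw":0},{"offset":[0,0,0],"turn":[0,0,0],"jaw":0},{"offset":[0,0,0],"turn":[0,0,0],"jaw":0}]'
cat >> h.py <<'E'
def wr(fn):
    o,c=snap("wrist",fn,(180,0,460,235),2.8)
    g=cv2.GaussianBlur(cv2.cvtColor(c["img"],cv2.COLOR_BGR2GRAY),(3,3),0).astype(float)
    for v in (40,100,200):
        d=np.diff(g[v,200:420]);print(v,200+np.argsort(-abs(d))[:8])
    print(o["eef_pos"])
E
python3 - <<'E'
from h import *
wr("w12.png")
snap("scene","s12.png",(240,170,350,240),7)
for n in("rung","rung_flat"): print([(np.round(d["location"],4),round(d["confidence"],2)) for d in ctrl.tip_of("scene",n)[:1]])
E
```

```text
clock: 18.7
eef_pos: [0.5213, 0.0263, 0.0313]
ee_rot: [[0.241, 0.971, -0.002], [0.971, -0.241, 0.0], [-0.001, -0.002, -1.0]]
wrist_force: [-0.5, 0.4, 4.3]
finger_gap: 0.005
clock: 19.2
eef_pos: [0.5354, 0.0227, 0.0426]
ee_rot: [[0.241, 0.971, -0.003], [0.971, -0.241, 0.0], [-0.001, -0.003, -1.0]]
wrist_force: [0.4, 0.1, -0.1]
finger_gap: 0.008
40 [268 335 267 336 269 334 292 272]
100 [270 334 335 269 271 336 333 327]
200 [333 334 273 335 332 272 327 274]
[0.5354 0.0227 0.0426]
[(array([0.53  , 0.031 , 0.0119]), 0.64)]
[(array([ 0.5266, -0.033 ,  0.0034]), 0.97)]
```

View pics/w12.png

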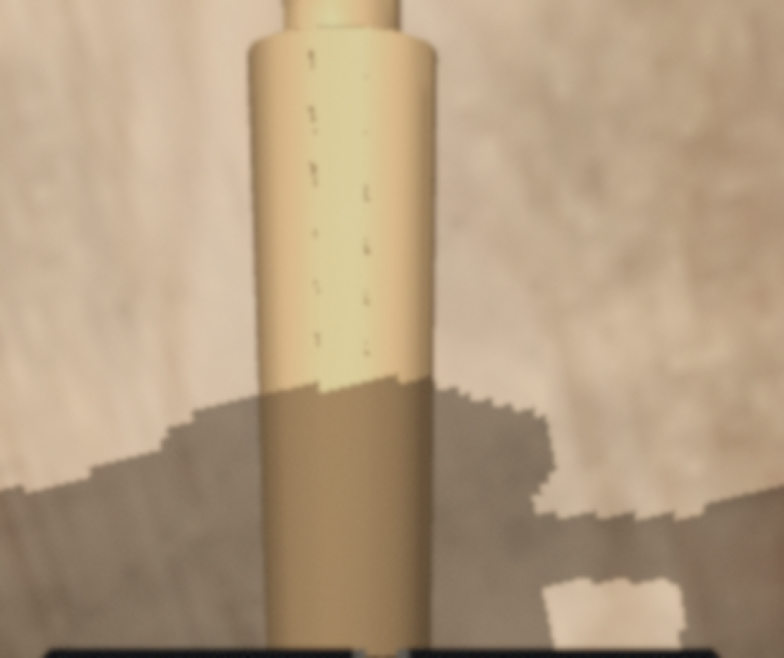

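View pics/s12.png

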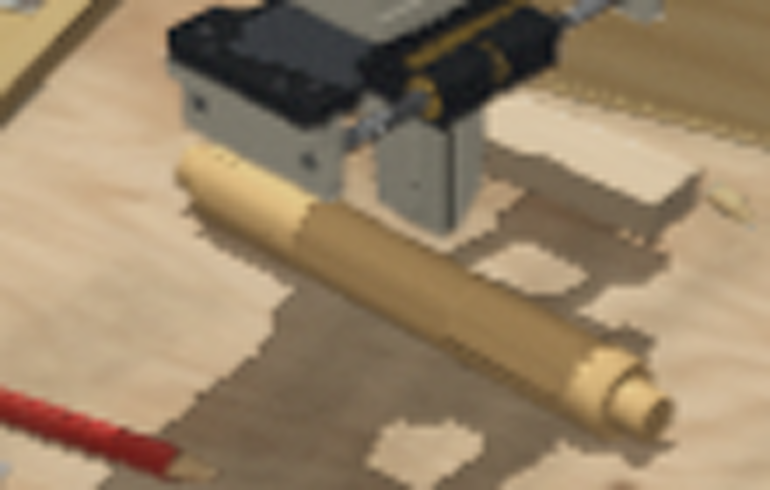

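```bash

python3 -m inch '[{"offset":[-1,0,-6],"turn":[0,0,0],"jaw":0},{"offset":[0,0,-4],"turn":[0,0,0],"jaw":0},{"offset":[0,0,-1.8],"turn":[0,0,0],"jaw":0},{"offset":[0,0,0],"turn":[0,0,0],"jaw":0},{"offset":[0,0,0],"turn":[0,0,0],"jaw":0}]'
```

```text
clock: 19.9
eef_pos: [0.5357, 0.0224, 0.0318]
ee_rot: [[0.241, 0.971, -0.0], [0.971, -0.241, -0.0], [-0.0, 0.0, -1.0]]
wrist_force: [0.9, -1.6, 7.5]
finger_gap: 0.004
```

```bash

python3 -m inch '[{"offset":[-3.6,0.9,0],"turn":[0,0,0],"jaw":0},{"offset":[-7.3,1.8,0],"turn":[0,0,0],"jaw":0},{"offset":[-7.3,1.8,0],"turn":[0,0,0],"jaw":0},{"offset":[-7.3,1.8,0],"turn":[0,0,0],"jaw":0},{"offset":[-3.6,0.9,0],"turn":[0,0,0],"jaw":0}]'
python3 -m inch '[{"offset":[0,0,0],"turn":[0,0,0],"jaw":0},{"offset":[0,0,8],"turn":[0,0,0],"jaw":0},{"offset":[14,-3.5,4],"turn":[0,0,0],"jaw":0},{"offset":[0,0,0],"turn":[0,0,0],"jaw":0},{"offset":[0,0,0],"turn":[0,0,0],"jaw":0}]'
python3 - <<'E'
from h import *
wr("w13.png")
snap("scene","s13.png",(240,170,350,240),7)
for n in("rung","rung_flat"): print([(np.round(d["location"],4),round(d["confidence"],2)) for d in ctrl.tip_of("scene",n)[:1]])
E
```

```text
clock: 20.4
eef_pos: [0.5048, 0.03, 0.031]
ee_rot: [[0.241, 0.971, -0.003], [0.971, -0.241, 0.0], [-0.001, -0.003, -1.0]]
wrist_force: [-0.8, 0.6, 0.6]
finger_gap: 0.001
clock: 20.9
eef_pos: [0.5194, 0.0264, 0.043]
ee_rot: [[0.241, 0.971, -0.003], [0.971, -0.241, 0.0], [-0.001, -0.003, -1.0]]
wrist_force: [-0.7, 0.9, 0.2]
finger_gap: 0.006
40 [270 337 271 338 269 336 334 274]
100 [336 337 272 273 338 333 271 335]
200 [335 336 334 324 328 275 331 332]
[0.5194 0.0264 0.043 ]
[(array([0.5126, 0.031 , 0.0141]), 0.73)]
[(array([ 0.5137, -0.0268,  0.0139]), 0.88)]
```

View pics/s13.png

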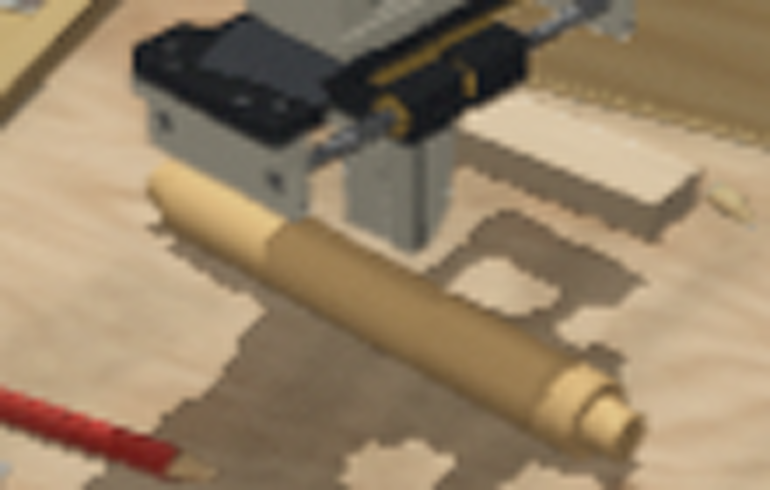

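The scene no longer shows the seam line. The network puts the flat on the +x side, about level (roughly -97°), so I'll make another stroke.

```bash

python3 -m inch '[{"offset":[0,0,-6],"turn":[0,0,0],"jaw":0},{"offset":[0,0,-4],"turn":[0,0,0],"jaw":0},{"offset":[0,0,-2.3],"turn":[0,0,0],"jaw":0},{"offset":[0,0,0],"turn":[0,0,0],"jaw":0},{"offset":[0,0,0],"turn":[0,0,0],"jaw":0}]'
python3 -m inch '[{"offset":[-3.6,0.9,0],"turn":[0,0,0],"jaw":0},{"offset":[-7.3,1.8,0],"turn":[0,0,0],"jaw":0},{"offset":[-7.3,1.8,0],"turn":[0,0,0],"jaw":0},{"offset":[-7.3,1.8,0],"turn":[0,0,0],"jaw":0},{"offset":[-3.6,0.9,0],"turn":[0,0,0],"jaw":0}]'
python3 -m inch '[{"offset":[0,0,0],"turn":[0,0,0],"jaw":0},{"offset":[0,0,8],"turn":[0,0,0],"jaw":0},{"offset":[14,-3.5,4],"turn":[0,0,0],"jaw":0},{"offset":[0,0,0],"turn":[0,0,0],"jaw":0},{"offset":[0,0,0],"turn":[0,0,0],"jaw":0}]'
python3 - <<'E'
from h import *
wr("w14.png")
snap("scene","s14.png",(240,170,350,240),7)
for n in("rung","rung_flat"): print([(np.round(d["location"],4),round(d["confidence"],2)) for d in ctrl.tip_of("scene",n)[:1]])
E
```

```text
clock: 21.6
eef_pos: [0.521, 0.0261, 0.0317]
ee_rot: [[0.241, 0.971, 0.001], [0.971, -0.241, -0.0], [-0.0, 0.001, -1.0]]
wrist_force: [0.6, -1.6, 9.2]
finger_gap: 0.006
clock: 22.1
eef_pos: [0.4899, 0.0337, 0.0309]
ee_rot: [[0.241, 0.971, -0.003], [0.971, -0.241, 0.0], [-0.001, -0.003, -1.0]]
wrist_force: [0.1, -0.1, 1.9]
finger_gap: 0.002
clock: 22.6
eef_pos: [0.5043, 0.0301, 0.0426]
ee_rot: [[0.241, 0.971, -0.003], [0.971, -0.241, 0.0], [-0.001, -0.003, -1.0]]
wrist_force: [-0.1, 0.5, -0.5]
finger_gap: 0.007
40 [337 338 270 271 336 269 334 277]
100 [336 337 272 273 333 338 278 271]
200 [336 335 281 275 331 337 276 282]
[0.5043 0.0301 0.0426]
[(array([0.4994, 0.034 , 0.0149]), 0.73)]
[(array([ 0.4935, -0.0239,  0.0247]), 0.87)]
```

View pics/s14.png

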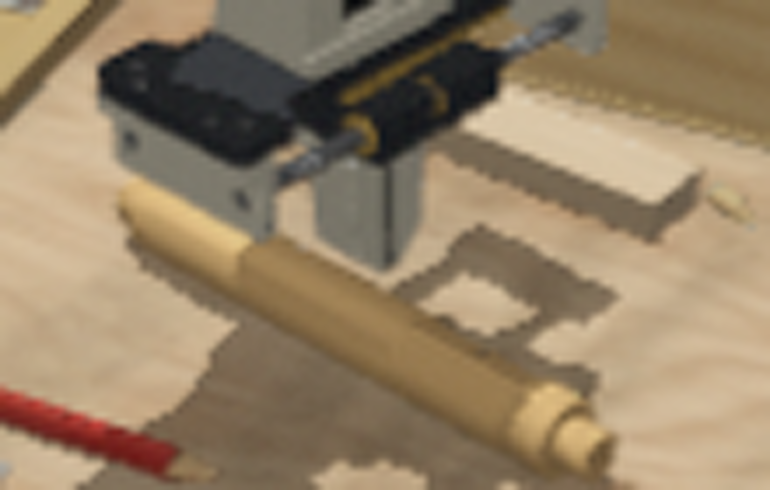

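The notch of the flat now shows on the rung's upper right edge at (430,325) in the crop. I'll take a close look with the wrist camera.

```bash

python3 -m inch '[{"offset":[-5,-20,25],"turn":[0,0,0],"jaw":0},{"offset":[-10,-30,20],"turn":[0,0,0],"jaw":0},{"offset":[-10,-30,15],"turn":[0,0,0],"jaw":0},{"offset":[-10,-30,15],"turn":[0,0,0],"jaw":0},{"offset":[0,0,0],"turn":[0,0,0],"jaw":0}]'
python3 -m inch '[{"offset":[0,0,0],"turn":[0,0,0],"jaw":0},{"offset":[0,0,0],"turn":[0,0,0],"jaw":0}]'
python3 - <<'E'
from h import *
o,c=snap("wrist","w15.png",(250,0,400,210),2.8)
print(o["eef_pos"])
for n in("rung","rung_flat"): print([(np.round(d["location"],4),round(d["confidence"],2)) for d in ctrl.tip_of("wrist",n)[:1]])
E
```

```text
clock: 23.3
eef_pos: [0.4694, -0.0827, 0.1194]
ee_rot: [[0.244, 0.97, -0.0], [0.97, -0.244, -0.002], [-0.002, 0.0, -1.0]]
wrist_force: [-0.4, -0.3, -0.1]
finger_gap: 0.001
clock: 23.5
eef_pos: [0.4691, -0.079, 0.1171]
ee_rot: [[0.24, 0.971, -0.004], [0.971, -0.24, 0.001], [-0.0, -0.004, -1.0]]
wrist_force: [-1.0, 0.1, -0.4]
finger_gap: 0.002
[ 0.4691 -0.079   0.1171]
[(array([0.5009, 0.0317, 0.0174]), 0.63)]
[(array([ 0.4922, -0.0252,  0.0278]), 0.84)]
```

View pics/w15.png

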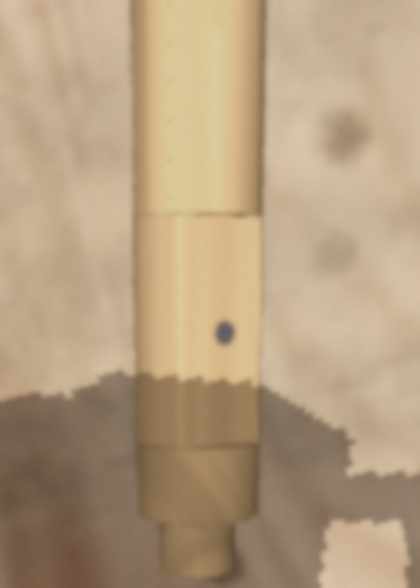

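```bash

cat > dot.py <<'E'
from h import *
from scipy.optimize import least_squares
def fit(o,c,dot,axpix,yaw=None):
    """axpix: two centre-line pixels (silhouette mid); dot pixel -> theta (deg, + toward -x)"""
    R,t=camRT(o,c);K=c["K"];C=-R.T@t
    yw=np.array([[u,v] for u,v in axpix],float)
    P=[atz(K,R,t,u,v,.016) for u,v in axpix]; d=P[0]-P[1]; y=np.arctan2(d[0],d[1])
    # silhouette centre vs axis nearly equal
    yv=np.array([np.sin(y),np.cos(y),0])
    def res(p):
        X=model(P[0],y,p[0],p[1],.0125); return proj(K,R,t,X)-dot
    s=least_squares(res,[-20,-.05]); X=model(P[0],y,s.x[0],s.x[1],.0125)
    a=P[0]+s.x[1]*yv
    print("theta",s.x[0],"res",np.linalg.norm(s.fun),"dot",X,"origin",a+.058*yv,"yaw",np.degrees(y))
E
python3 - <<'E'
from dot import *
o=ctrl.get_obs();c=ctrl.read_camera("wrist")
fit(o,c,(250+225/2.8,333/2.8),[(250+199/2.8,100/2.8),(250+198.2/2.8,500/2.8)])
E
```

```text
theta -30.00752985688521 res 1.1457157353758233e-13 dot [ 0.4917 -0.0252  0.0268] origin [0.4995 0.0326 0.016 ] yaw 13.855562547347638
```

The dot is at (330,119) px, which gives the flat as 30° off upright towards +x. It needs about 8.4 mm more roll, so a 17 mm tip stroke.

```bash

python3 -m inch '[{"offset":[8,26,0],"turn":[0,0,0],"jaw":0},{"offset":[9,28,-15],"turn":[0,0,0],"jaw":0},{"offset":[9,28,-25],"turn":[0,0,0],"jaw":0},{"offset":[8,28.5,-25],"turn":[0,0,0],"jaw":0},{"offset":[0,0,-11],"turn":[0,0,0],"jaw":0}]'
python3 -m inch '[{"offset":[0,0,0],"turn":[0,0,0],"jaw":0},{"offset":[0,0,0],"turn":[0,0,0],"jaw":0},{"offset":[0,0,-6],"turn":[0,0,0],"jaw":0},{"offset":[0,0,0],"turn":[0,0,0],"jaw":0},{"offset":[0,0,0],"turn":[0,0,0],"jaw":0}]'
```

```text
clock: 24.2
eef_pos: [0.5027, 0.0339, 0.0395]
ee_rot: [[0.237, 0.972, -0.006], [0.972, -0.237, 0.001], [-0.0, -0.006, -1.0]]
wrist_force: [-0.3, -0.2, -1.0]
finger_gap: 0.005
clock: 24.7
eef_pos: [0.5035, 0.0301, 0.0361]
ee_rot: [[0.242, 0.97, -0.002], [0.97, -0.242, 0.0], [-0.0, -0.002, -1.0]]
wrist_force: [0.3, -1.1, 0.7]
finger_gap: 0.004
```

```bash

python3 -m inch '[{"offset":[0,0,-3],"turn":[0,0,0],"jaw":0},{"offset":[0,0,0],"turn":[0,0,0],"jaw":0},{"offset":[0,0,-2],"turn":[0,0,0],"jaw":0},{"offset":[0,0,0],"turn":[0,0,0],"jaw":0},{"offset":[0,0,0],"turn":[0,0,0],"jaw":0}]'
```

```text
clock: 25.2
eef_pos: [0.5048, 0.0302, 0.0319]
ee_rot: [[0.241, 0.971, 0.001], [0.971, -0.241, -0.001], [-0.0, 0.001, -1.0]]
wrist_force: [-0.4, -1.7, 8.5]
finger_gap: 0.007
```

```bash

python3 -m inch '[{"offset":[-3,0.7,0],"turn":[0,0,0],"jaw":0},{"offset":[-5,1.3,0],"turn":[0,0,0],"jaw":0},{"offset":[-5,1.3,0],"turn":[0,0,0],"jaw":0},{"offset":[-3.5,0.8,0],"turn":[0,0,0],"jaw":0},{"offset":[0,0,0],"turn":[0,0,0],"jaw":0}]'
python3 -m inch '[{"offset":[0,0,10],"turn":[0,0,0],"jaw":0},{"offset":[-5,-20,25],"turn":[0,0,0],"jaw":0},{"offset":[-8,-30,20],"turn":[0,0,0],"jaw":0},{"offset":[-8,-30,15],"turn":[0,0,0],"jaw":0},{"offset":[-7,-30,15],"turn":[0,0,0],"jaw":0}]'
python3 -m inch '[{"offset":[0,0,0],"turn":[0,0,0],"jaw":0},{"offset":[0,0,0],"turn":[0,0,0],"jaw":0},{"offset":[0,0,0],"turn":[0,0,0],"jaw":0}]'
python3 - <<'E'
from h import *
o,c=snap("wrist","w16.png",(250,0,400,210),2.8)
print(o["eef_pos"])
for n in("rung","rung_flat"): print([(np.round(d["location"],4),round(d["confidence"],2)) for d in ctrl.tip_of("wrist",n)[:1]])
E
```

```text
clock: 25.7
eef_pos: [0.4877, 0.0345, 0.032]
ee_rot: [[0.24, 0.971, -0.0], [0.971, -0.24, -0.0], [-0.001, -0.0, -1.0]]
wrist_force: [-0.6, -1.0, 9.5]
finger_gap: 0.002
clock: 26.2
eef_pos: [0.4585, -0.0761, 0.1169]
ee_rot: [[0.24, 0.971, -0.003], [0.971, -0.24, 0.0], [-0.001, -0.002, -1.0]]
wrist_force: [-0.1, -0.4, 0.1]
finger_gap: 0.002
clock: 26.5
eef_pos: [0.4586, -0.0745, 0.1153]
ee_rot: [[0.24, 0.971, -0.004], [0.971, -0.24, 0.001], [-0.0, -0.004, -1.0]]
wrist_force: [0.3, -0.2, -0.4]
finger_gap: 0.001
[ 0.4586 -0.0745  0.1153]
[(array([0.4925, 0.0364, 0.0193]), 0.67)]
[(array([ 0.477 , -0.0204,  0.0296]), 0.67)]
```

View pics/w16.png

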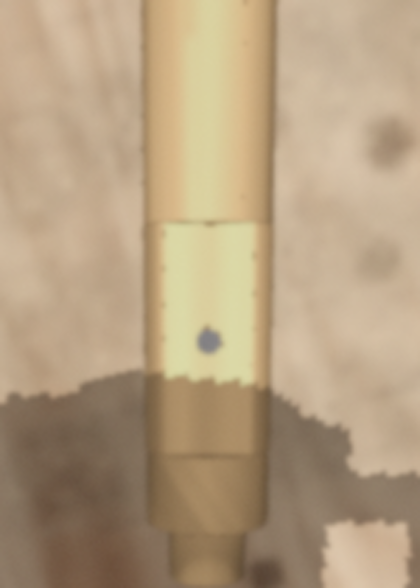

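The flat now faces the camera: the dot is at crop (208,341), midway between the flat's edges at 163 and 255. Let me put a number on it.

```bash

python3 - <<'E'
from dot import *
o=ctrl.get_obs();c=ctrl.read_camera("wrist");im=c["img"]
g=cv2.GaussianBlur(cv2.cvtColor(im,cv2.COLOR_BGR2GRAY),(0,0),1).astype(float)
roi=g[110:135,315:335]; w=np.clip(roi.max()-40-roi,0,None)
w[roi>130]=0 if (roi<130).any() else w[roi>130]
yy,xx=np.mgrid[110:135,315:335]; sel=w
print("min",roi.min(),np.unravel_index(roi.argmin(),roi.shape))
m=255-0*roi; sat=im[110:135,315:335].astype(float); b=sat[...,0]-sat[...,2]; b=np.clip(b-b.max()*0.3 ,0,None) if b.max()>0 else np.clip(b-b.min(),0,None)
u=(b*xx).sum()/b.sum();v=(b*yy).sum()/b.sum();print(u,v)
pts=[]
for vv in (10,40,70,170,180):
    d=np.diff(g[vv,290:360]); L=290+np.argmax(np.abs(d[:20])); Rr=290+40+np.argmax(np.abs(d[40:])); print(vv,L,Rr,(L+Rr)/2+.5)
fit(o,c,(u,v),[(250+209/2.8,40),(250+208.8/2.8,178)])
E
```

```text
min 131.0 (np.int64(12), np.int64(9))
324.6608486789432 121.85876701361089
10 299 348 324.0
40 299 348 324.0
70 300 347 324.0
170 301 345 323.5
180 301 345 323.5
theta 0.9163832831628829 res 4.263256414560601e-14 dot [ 0.4769 -0.0215  0.0285] origin [0.4908 0.0349 0.016 ] yaw 13.624360608437623
```

```bash

python3 -m inch '[{"offset":[8,29,0],"turn":[0,0,0],"jaw":60},{"offset":[9,30,-10],"turn":[0,0,0],"jaw":60},{"offset":[9,30,-20],"turn":[0,0,0],"jaw":60},{"offset":[8.6,30,-25],"turn":[0,0,0],"jaw":60},{"offset":[0,0,0],"turn":[0,0,0],"jaw":60}]' 25
python3 -m inch '[{"offset":[0,0,0],"turn":[0,0,0],"jaw":60},{"offset":[0,0,0],"turn":[0,0,0],"jaw":60},{"offset":[0,0,0],"turn":[0,0,0],"jaw":60}]'
python3 - <<'E'
from h import *
wr("w17.png")
E
```

```text
clock: 27.2
eef_pos: [0.4919, 0.0472, 0.0577]
ee_rot: [[0.237, 0.972, -0.008], [0.972, -0.237, 0.001], [-0.001, -0.008, -1.0]]
wrist_force: [-0.6, -0.5, 0.7]
finger_gap: 0.389
clock: 27.5
eef_pos: [0.4939, 0.043, 0.0615]
ee_rot: [[0.242, 0.97, -0.001], [0.97, -0.242, -0.0], [-0.0, -0.001, -1.0]]
wrist_force: [-0.4, 0.3, -0.3]
finger_gap: 0.633
40 [332 333 294 293 331 329 297 295]
100 [342 284 343 285 283 341 339 287]
200 [341 340 342 286 337 338 290 289]
[0.4939 0.043  0.0615]
```

View pics/w17.png

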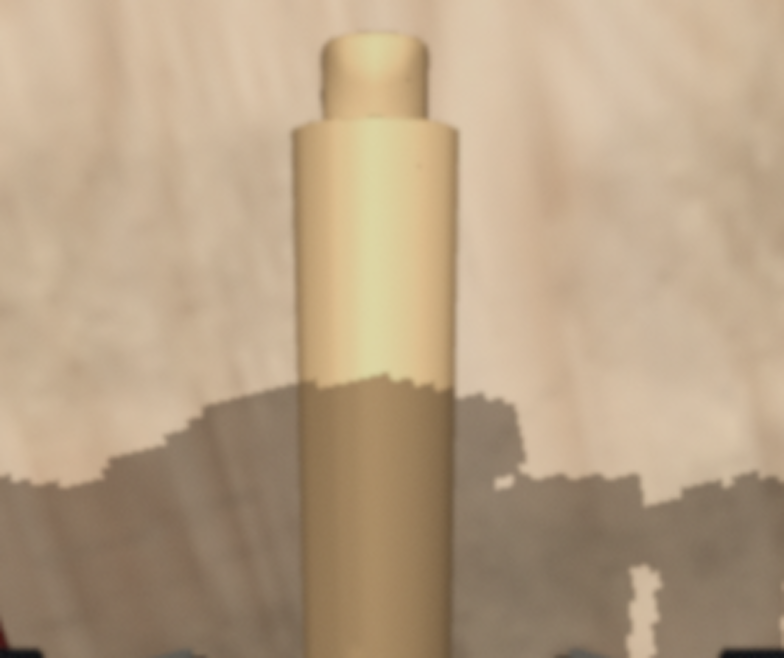

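```bash

python3 - <<'E'
import cv2,numpy as np
im=cv2.imread("pics/w4.png");g=cv2.GaussianBlur(cv2.cvtColor(im,cv2.COLOR_BGR2GRAY),(0,0),1).astype(float)
for v in (40,60,100,130,180,210):
    d=np.abs(np.diff(g[v])); L=262+np.argmax(d[262:300]);R=335+np.argmax(d[335:372]);print(v,L,R,(L+R)/2+.5)
E
python3 - <<'E'
from h import *
o=ctrl.get_obs();c=ctrl.read_camera("wrist")
axis(313.6,70,314.6,200,o,c,.016)
R,t=camRT(o,c);print(atz(c["K"],R,t,314,120/2.8,.032),atz(c["K"],R,t,314,34/2.8,.026))
E
```

```text
40 272 357 315.0
60 273 356 315.0
100 274 355 315.0
130 274 354 314.5
180 276 353 315.0
210 277 364 321.0
pts [array([0.5127, 0.1253, 0.016 ]), array([0.4957, 0.0558, 0.016 ])] yaw 13.718769753613358
tool [ 0.0845 -0.0016  0.0454]
tool [ 0.0129 -0.0012  0.0454]
[0.5156 0.1358 0.032 ] [0.5192 0.1502 0.026 ]
```

Measured against the in-hand reference (column 315), the rung is centred under the jaws. Next: descend and grip.

```bash

python3 -m inch '[{"offset":[0,0,-25],"turn":[0,0,0],"jaw":60},{"offset":[0,0,-20],"turn":[0,0,0],"jaw":60},{"offset":[0,0,-7],"turn":[0,0,0],"jaw":60},{"offset":[0,0,-3],"turn":[0,0,0],"jaw":60},{"offset":[0,0,0],"turn":[0,0,0],"jaw":60}]'
python3 -m inch '[{"offset":[0,0,0],"turn":[0,0,0],"jaw":40},{"offset":[0,0,0],"turn":[0,0,0],"jaw":36},{"offset":[0,0,0],"turn":[0,0,0],"jaw":34}]'
```

```text
clock: 28.1
eef_pos: [0.4938, 0.0435, 0.0061]
ee_rot: [[0.241, 0.97, -0.002], [0.97, -0.241, 0.0], [-0.0, -0.002, -1.0]]
wrist_force: [-0.8, -0.3, -0.1]
finger_gap: 0.653
clock: 28.4
eef_pos: [0.4938, 0.0437, 0.0063]
ee_rot: [[0.241, 0.971, -0.002], [0.971, -0.241, 0.0], [-0.0, -0.002, -1.0]]
wrist_force: [0.4, -0.1, 0.3]
finger_gap: 0.444
```

```bash

python3 -m inch '[{"offset":[0,0,-1.7],"turn":[0,0,0],"jaw":36},{"offset":[0,0,0],"turn":[0,0,0],"jaw":33},{"offset":[0,0,0],"turn":[0,0,0],"jaw":30},{"offset":[0,0,0],"turn":[0,0,0],"jaw":20},{"offset":[0,0,0],"turn":[0,0,0],"jaw":20}]' 30
python3 -m inch '[{"offset":[0,0,0],"turn":[0,0,0],"jaw":20},{"offset":[0,0,8],"turn":[0,0,0],"jaw":20},{"offset":[0,0,25],"turn":[0,0,0],"jaw":20},{"offset":[0,0,40],"turn":[0,0,0],"jaw":20},{"offset":[0,0,40],"turn":[0,0,0],"jaw":20}]'
```

```text
clock: 28.9
eef_pos: [0.4934, 0.0437, 0.004]
ee_rot: [[0.241, 0.971, -0.003], [0.971, -0.241, 0.0], [-0.001, -0.003, -1.0]]
wrist_force: [0.4, 0.5, 0.1]
finger_gap: 0.34
clock: 29.4
eef_pos: [0.4928, 0.0437, 0.1183]
ee_rot: [[0.241, 0.971, -0.004], [0.971, -0.241, 0.0], [-0.001, -0.004, -1.0]]
wrist_force: [0.3, -0.5, -1.1]
finger_gap: 0.339
```

```bash

python3 -m inch '[{"offset":[6,-20,20],"turn":[0,0,0],"jaw":20},{"offset":[10,-40,8],"turn":[0,0,0],"jaw":20},{"offset":[10,-40,0],"turn":[0,0,0],"jaw":20},{"offset":[10,-40,0],"turn":[0,0,0],"jaw":20},{"offset":[10,-40,0],"turn":[0,0,0],"jaw":20}]'
python3 -m inch '[{"offset":[10,-40,0],"turn":[0,0,0],"jaw":20},{"offset":[10,-40,0],"turn":[0,0,0],"jaw":20},{"offset":[5,-25,0],"turn":[0,0,0],"jaw":20},{"offset":[2,-7,0],"turn":[0,0,0],"jaw":20},{"offset":[0,0,0],"turn":[0,0,0],"jaw":20}]'
python3 -m inch '[{"offset":[0,0,0],"turn":[0,0,0],"jaw":20},{"offset":[0,0,0],"turn":[0,0,0],"jaw":20},{"offset":[0,0,0],"turn":[0,0,0],"jaw":20}]'
python3 - <<'E'
from h import *
o,c=snap("wrist","w18.png"); print(o["eef_pos"])
g=cv2.GaussianBlur(cv2.cvtColor(c["img"],cv2.COLOR_BGR2GRAY),(0,0),1).astype(float)
for v in (40,60,100,130,180):
    d=np.abs(np.diff(g[v])); L=262+np.argmax(d[262:300]);R=335+np.argmax(d[335:372]);print(v,L,R,(L+R)/2+.5)
o,c=snap("scene","s18.png",(340,160,500,300),5)
for n in("rung","rung_flat","cradle_seat"): print([(np.round(d["location"],4),round(d["confidence"],2)) for d in ctrl.tip_of("scene",n)[:1]])
E
```

```text
clock: 29.9
eef_pos: [0.5395, -0.1378, 0.1457]
ee_rot: [[0.241, 0.971, -0.003], [0.971, -0.241, 0.0], [-0.001, -0.003, -1.0]]
wrist_force: [0.7, 0.2, -2.3]
finger_gap: 0.341
clock: 30.4
eef_pos: [0.5661, -0.2489, 0.1449]
ee_rot: [[0.242, 0.97, -0.003], [0.97, -0.242, 0.001], [-0.0, -0.004, -1.0]]
wrist_force: [0.3, 0.4, -2.1]
finger_gap: 0.343
clock: 30.7
eef_pos: [0.5665, -0.247, 0.1453]
ee_rot: [[0.239, 0.971, -0.003], [0.971, -0.239, 0.0], [-0.0, -0.003, -1.0]]
wrist_force: [-0.4, 0.3, -1.9]
finger_gap: 0.343
[ 0.5665 -0.247   0.1453]
40 272 357 315.0
60 272 357 315.0
100 274 355 315.0
130 273 359 316.5
180 276 353 315.0
[(array([ 0.5644, -0.2538,  0.1572]), 0.89)]
[(array([ 0.5545, -0.3098,  0.1652]), 0.94)]
[(array([ 0.5626, -0.2543,  0.0478]), 0.61)]
```

View pics/w18.png

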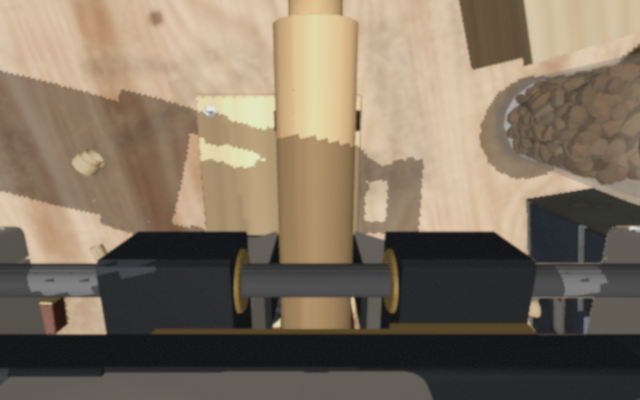

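View pics/s18.png

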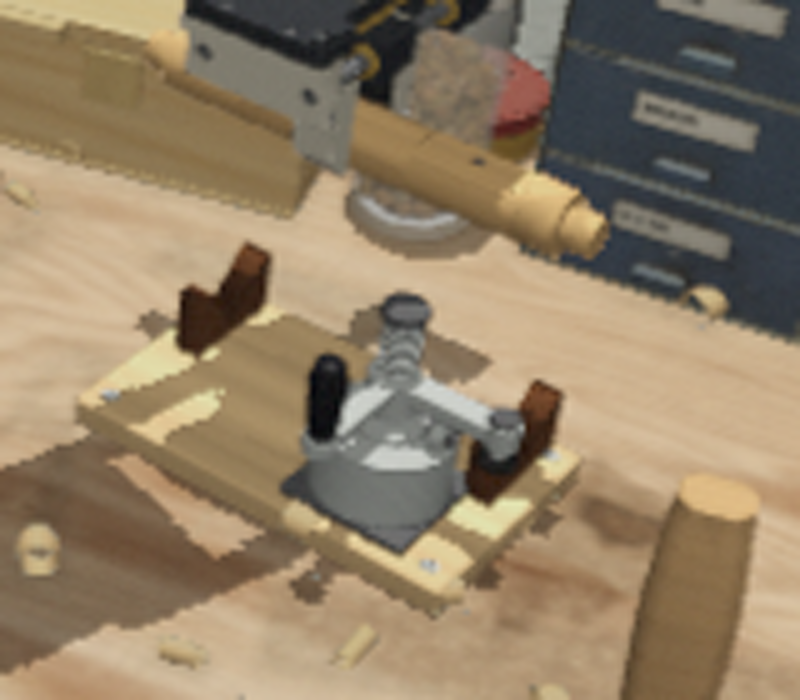

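```bash

python3 -m inch '[{"offset":[-0.7,-4.9,-15],"turn":[0,0,0],"jaw":20},{"offset":[0,0,-30],"turn":[0,0,0],"jaw":20},{"offset":[0,0,-30],"turn":[0,0,0],"jaw":20},{"offset":[0,0,-15],"turn":[0,0,0],"jaw":20},{"offset":[0,0,0],"turn":[0,0,0],"jaw":20}]'
python3 -m inch '[{"offset":[0,0,0],"turn":[0,0,0],"jaw":20},{"offset":[0,0,0],"turn":[0,0,0],"jaw":20},{"offset":[0,0,0],"turn":[0,0,0],"jaw":20}]'
python3 - <<'E'
from h import *
o,c=snap("wrist","w19.png",(160,0,460,235),2.6); print(o["eef_pos"])
E
```

```text
clock: 31.45
eef_pos: [0.5643, -0.2523, 0.0524]
ee_rot: [[0.241, 0.971, -0.007], [0.971, -0.241, 0.003], [0.001, -0.008, -1.0]]
wrist_force: [0.5, -0.9, -1.7]
finger_gap: 0.338
clock: 31.75
eef_pos: [0.5665, -0.2536, 0.0564]
ee_rot: [[0.241, 0.971, -0.001], [0.971, -0.241, -0.001], [-0.001, -0.0, -1.0]]
wrist_force: [0.5, -0.2, -1.9]
finger_gap: 0.339
[ 0.5665 -0.2536  0.0564]
```

View pics/w19.png

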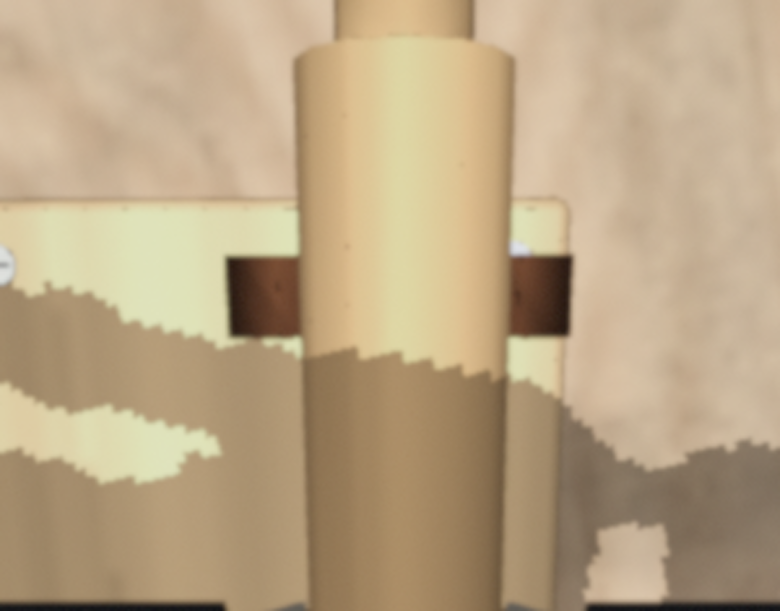

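```bash

python3 - <<'E'
from h import *
o=ctrl.get_obs();c=ctrl.read_camera("wrist");R,t=camRT(o,c);K=c["K"]
f=lambda U,V,z:atz(K,R,t,160+U/2.6,V/2.6,z)
y=np.array([.241,.9705,0])
e=f(405,40,.0844);print(e,e-.105*y)
v=f(400,296,.05);print(v,v-.070*y, "along diff",(e-v)@y)
# same in w3-type first view: bar end crop row 138/3 etc
E
```

```text
[ 0.5888 -0.1615  0.0844] [ 0.5635 -0.2634  0.0844]
[ 0.5801 -0.1924  0.05  ] [ 0.5633 -0.2603  0.05  ] along diff 0.032050787095397396
```

```bash

python3 -m inch '[{"offset":[0,2.6,-5],"turn":[0,0,0],"jaw":20},{"offset":[0,0,-5],"turn":[0,0,0],"jaw":20},{"offset":[0,0,-3],"turn":[0,0,0],"jaw":20},{"offset":[0,0,0],"turn":[0,0,0],"jaw":20},{"offset":[0,0,0],"turn":[0,0,0],"jaw":20}]'
python3 -m inch '[{"offset":[0,0,-1.5],"turn":[0,0,0],"jaw":20},{"offset":[0,0,0],"turn":[0,0,0],"jaw":20},{"offset":[0,0,0],"turn":[0,0,0],"jaw":20}]'
```

```text
clock: 32.35
eef_pos: [0.5657, -0.2506, 0.0418]
ee_rot: [[0.241, 0.971, -0.003], [0.971, -0.241, 0.0], [-0.0, -0.003, -1.0]]
wrist_force: [-0.1, 1.1, -1.7]
finger_gap: 0.34
clock: 32.65
eef_pos: [0.5658, -0.2506, 0.0406]
ee_rot: [[0.241, 0.971, -0.003], [0.971, -0.241, 0.0], [-0.001, -0.003, -1.0]]
wrist_force: [1.0, 0.3, -1.8]
finger_gap: 0.339
```

```bash

python3 -m inch '[{"offset":[0,0,-1],"turn":[0,0,0],"jaw":20},{"offset":[0,0,0],"turn":[0,0,0],"jaw":20},{"offset":[0,0,0],"turn":[0,0,0],"jaw":20}]'
python3 -m inch '[{"offset":[0,0,-0.6],"turn":[0,0,0],"jaw":20},{"offset":[0,0,0],"turn":[0,0,0],"jaw":20},{"offset":[0,0,0],"turn":[0,0,0],"jaw":20}]'
```

```text
clock: 32.95
eef_pos: [0.5662, -0.2508, 0.0399]
ee_rot: [[0.241, 0.971, -0.002], [0.971, -0.241, -0.0], [-0.001, -0.002, -1.0]]
wrist_force: [0.6, -0.4, 1.6]
finger_gap: 0.341
clock: 33.25
eef_pos: [0.5662, -0.2508, 0.0399]
ee_rot: [[0.241, 0.971, -0.002], [0.971, -0.241, -0.001], [-0.001, -0.001, -1.0]]
wrist_force: [-1.0, 1.9, 6.2]
finger_gap: 0.342
```

```bash

python3 -m inch '[{"offset":[0,0,0.4],"turn":[0,0,0],"jaw":38},{"offset":[0,0,0],"turn":[0,0,0],"jaw":50},{"offset":[0,0,0],"turn":[0,0,0],"jaw":60},{"offset":[0,0,15],"turn":[0,0,0],"jaw":60},{"offset":[0,0,40],"turn":[0,0,0],"jaw":60}]'
python3 -m inch '[{"offset":[0,0,40],"turn":[0,0,0],"jaw":60},{"offset":[-8,-25,35],"turn":[0,0,0],"jaw":40},{"offset":[-8,-32,10],"turn":[0,0,0],"jaw":30},{"offset":[-8,-32,0],"turn":[0,0,0],"jaw":30},{"offset":[-8,-31,0],"turn":[0,0,0],"jaw":30}]'
python3 -m inch '[{"offset":[0,0,0],"turn":[0,0,0],"jaw":30},{"offset":[0,0,0],"turn":[0,0,0],"jaw":30},{"offset":[0,0,0],"turn":[0,0,0],"jaw":30}]'
python3 - <<'E'
from h import *
o,c=snap("wrist","w20.png"); print(o["eef_pos"])
snap("scene","s20.png",(340,160,500,300),5)
for cam in("wrist","scene"):
  for n in("rung","rung_flat","latch_knob","latch_pad","latch_pivot","cradle_seat"): print(cam,n,[(np.round(d["location"],4),round(d["confidence"],2)) for d in ctrl.tip_of(cam,n)[:1]])
E
```

```text
clock: 33.75
eef_pos: [0.5633, -0.2492, 0.0909]
ee_rot: [[0.241, 0.97, -0.011], [0.971, -0.241, 0.005], [0.002, -0.011, -1.0]]
wrist_force: [-0.1, -0.5, 0.6]
finger_gap: 0.647
clock: 34.25
eef_pos: [0.5334, -0.3718, 0.1799]
ee_rot: [[0.241, 0.971, -0.002], [0.971, -0.241, -0.0], [-0.001, -0.002, -1.0]]
wrist_force: [0.3, 0.0, -1.2]
finger_gap: 0.358
clock: 34.55
eef_pos: [0.5339, -0.3696, 0.179]
ee_rot: [[0.24, 0.971, -0.003], [0.971, -0.24, 0.001], [0.0, -0.004, -1.0]]
wrist_force: [-0.4, 0.1, 0.1]
finger_gap: 0.327
[ 0.5339 -0.3696  0.179 ]
wrist rung [(array([ 0.5655, -0.2584,  0.0526]), 0.68)]
wrist rung_flat [(array([ 0.5506, -0.3137,  0.0621]), 0.95)]
wrist latch_knob [(array([ 0.4374, -0.2865,  0.107 ]), 0.65)]
wrist latch_pad [(array([ 0.483 , -0.3577,  0.0673]), 0.9)]
wrist latch_pivot [(array([ 0.4998, -0.2987,  0.0473]), 0.56)]
wrist cradle_seat []
scene rung [(array([ 0.5661, -0.2582,  0.0501]), 0.55)]
scene rung_flat [(array([ 0.5524, -0.314 ,  0.0628]), 0.8)]
scene latch_knob [(array([ 0.4396, -0.2883,  0.1083]), 0.69)]
scene latch_pad []
scene latch_pivot [(array([ 0.4952, -0.3008,  0.0516]), 0.96)]
scene cradle_seat [(array([ 0.5625, -0.2577,  0.05  ]), 0.54)]
```

View pics/w20.png

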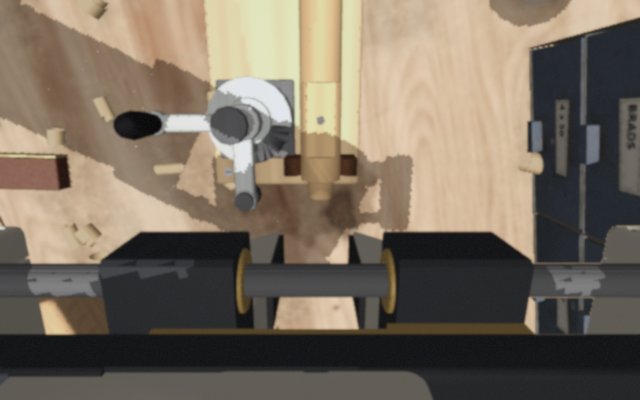

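View pics/s20.png

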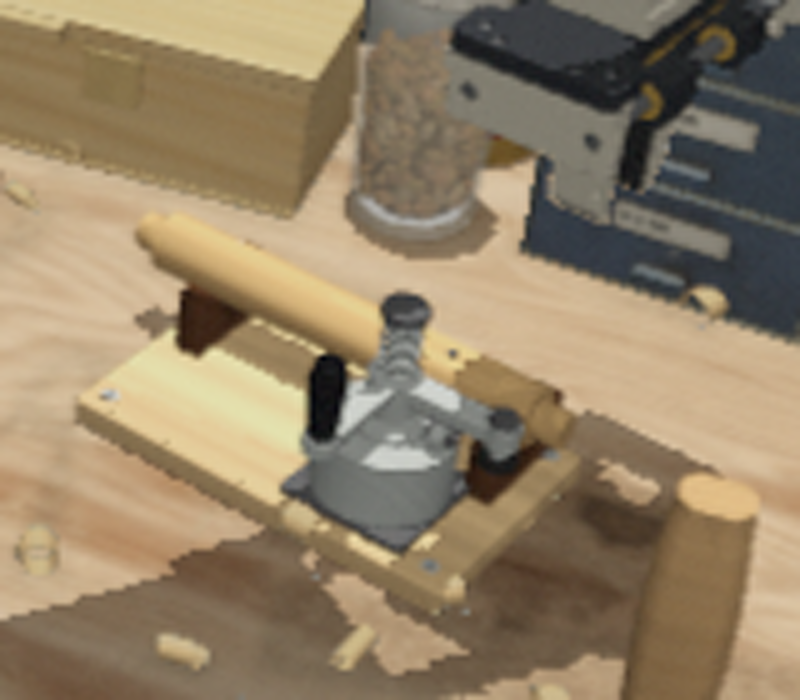

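```bash

python3 - <<'E'
from h import *
o,c=snap("wrist","w21.png",(280,0,365,205),2.9)
im=cv2.imread("pics/w21.png");R,t=camRT(o,c);K=c["K"]
b=c["img"][105:135,308:334].astype(float);s=b[...,0]-b[...,2];s=np.clip(s-s.max()+25,0,None)
yy,xx=np.mgrid[105:135,308:334];u=(s*xx).sum()/s.sum();v=(s*yy).sum()/s.sum();print("dot",u,v,atz(K,R,t,u,v,.0645))
g=cv2.GaussianBlur(cv2.cvtColor(c["img"],cv2.COLOR_BGR2GRAY),(0,0),.8).astype(float)
for vv in (10,30,60,90,100,110,115,130,145,155,170,178):
    d=np.diff(g[vv,285:360]);print(vv,285+np.sort(np.argsort(-abs(d))[:10]))
# knob top centre
for z in(.126,.106): print("knob",atz(K,R,t,138,125,z))
E
```

```text
dot 320.03345070422534 118.50352112676056 [ 0.5497 -0.3159  0.0645]
10 [296 297 298 301 337 338 340 341 342 343]
30 [296 297 298 299 337 338 340 341 342 358]
60 [297 298 299 336 337 339 340 341 342 358]
90 [292 293 294 297 298 299 303 304 340 341]
100 [285 286 292 293 294 298 299 339 340 341]
110 [288 289 290 292 293 294 295 298 299 340]
115 [289 290 291 293 294 295 298 299 339 340]
130 [293 294 295 302 303 334 335 339 340 341]
145 [293 294 295 298 299 300 334 339 340 356]
155 [285 299 300 301 338 339 340 353 354 355]
170 [285 299 300 301 338 339 340 354 355 356]
178 [299 300 301 302 338 339 340 355 356 357]
knob [ 0.4473 -0.2919  0.126 ]
knob [ 0.4375 -0.2906  0.106 ]
```

View pics/w21.png

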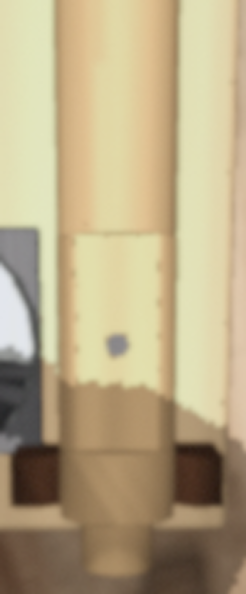

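```bash

python3 - <<'E'
from h import *
o=ctrl.get_obs();print(o["q"])
c=ctrl.read_camera("scene");R,t=camRT(None,c);K=c["K"]
print("mallet handle top (scene)",[atz(K,R,t,482,262,z) for z in(.1,.2,.25)])
print("head near bottom",atz(K,R,t,425,365,0),atz(K,R,t,493,380,0))
c=ctrl.read_camera("top");R,t=camRT(None,c);K=c["K"]
print("top: handle end",[atz(K,R,t,482,272,z) for z in(.1,.2,.25)])
E
```

```text
[-0.7239  0.6107  1.2135 -0.0019  1.3196 -0.4802]
mallet handle top (scene) [array([ 0.4509, -0.4498,  0.1   ]), array([ 0.3231, -0.4592,  0.2   ]), array([ 0.2592, -0.4639,  0.25  ])]
head near bottom [ 0.2316 -0.4148  0.    ] [ 0.2595 -0.5332  0.    ]
top: handle end [array([ 0.2616, -0.5322,  0.1   ]), array([ 0.2646, -0.4894,  0.2   ]), array([ 0.2661, -0.468 ,  0.25  ])]
```

The rung is seated flat up: the dot at (320,118.5) px is within 0.5 px of the centre line. Next I'll move to the knob at about (0.438,-0.288), turning the jaws a quarter turn.

```bash

python3 -m inch '[{"offset":[-8.7,7.4,0],"turn":[0,0,-8.2],"jaw":40},{"offset":[-8.7,7.4,0],"turn":[0,0,-8.2],"jaw":40},{"offset":[-8.7,7.4,0],"turn":[0,0,-8.2],"jaw":40},{"offset":[-8.7,7.4,0],"turn":[0,0,-8.2],"jaw":40},{"offset":[-8.7,7.4,0],"turn":[0,0,-8.2],"jaw":40}]' 15
python3 -m inch '[{"offset":[-8.7,7.4,0],"turn":[0,0,-8.2],"jaw":40},{"offset":[-8.7,7.4,0],"turn":[0,0,-8.2],"jaw":40},{"offset":[-8.7,7.4,0],"turn":[0,0,-8.2],"jaw":40},{"offset":[-8.7,7.4,0],"turn":[0,0,-8.2],"jaw":40},{"offset":[-8.7,7.4,0],"turn":[0,0,-8.2],"jaw":40}]'
python3 -m inch '[{"offset":[-8.7,7.4,0],"turn":[0,0,-8.2],"jaw":40},{"offset":[0,0,0],"turn":[0,0,0],"jaw":40},{"offset":[0,0,0],"turn":[0,0,0],"jaw":40},{"offset":[0,0,0],"turn":[0,0,0],"jaw":40}]'
python3 - <<'E'
from h import *
o,c=snap("wrist","w22.png")
snap("scene","s22.png",(340,140,500,300),4)
E
```

```text
clock: 35.9
eef_pos: [0.4899, -0.3333, 0.1794]
ee_rot: [[0.822, 0.57, -0.002], [0.57, -0.822, 0.002], [-0.001, -0.003, -1.0]]
wrist_force: [0.9, 0.4, 0.2]
finger_gap: 0.434
clock: 36.4
eef_pos: [0.4464, -0.2963, 0.1794]
ee_rot: [[0.994, -0.109, -0.0], [-0.109, -0.994, 0.003], [-0.0, -0.003, -1.0]]
wrist_force: [0.6, 0.5, 0.1]
finger_gap: 0.434
clock: 36.8
eef_pos: [0.4385, -0.2897, 0.1795]
ee_rot: [[0.97, -0.242, 0.001], [-0.242, -0.97, 0.002], [0.0, -0.003, -1.0]]
wrist_force: [0.1, -0.6, -0.7]
finger_gap: 0.44
```

View pics/w22.png

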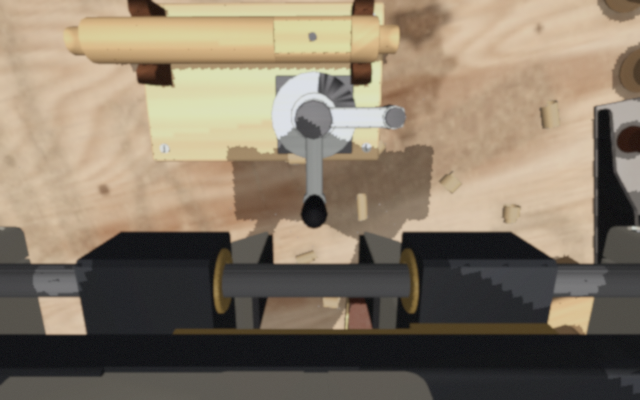

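View pics/s22.png

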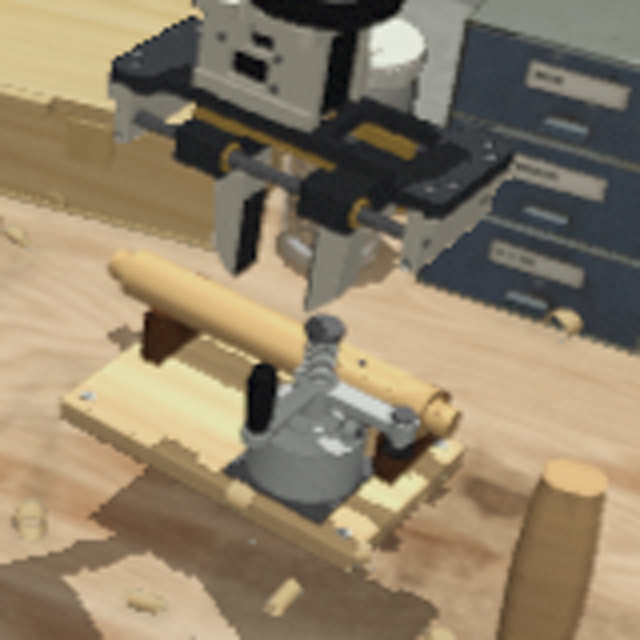

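```bash

python3 - <<'E'
from h import *
o=ctrl.get_obs();c=ctrl.read_camera("wrist");R,t=camRT(o,c);K=c["K"]
p=atz(K,R,t,314.5,209,.122);print(p,np.array(o["ee_rot"]).T@(p-o["eef_pos"]))
p=atz(K,R,t,312,120,.122);print("post",p)
E
```

```text
[ 0.4431 -0.2912  0.122 ] [0.005  0.0006 0.0573]
post [ 0.4958 -0.303   0.122 ]
```

The knob is at column 314, centred between the open fingers. Descending over it.

```bash

python3 -m inch '[{"offset":[0,0,-30],"turn":[0,0,0],"jaw":40},{"offset":[0,0,-30],"turn":[0,0,0],"jaw":40},{"offset":[0,0,-20],"turn":[0,0,0],"jaw":40},{"offset":[0,0,-7],"turn":[0,0,0],"jaw":40},{"offset":[0,0,0],"turn":[0,0,0],"jaw":30}]'
python3 -m inch '[{"offset":[0,0,0],"turn":[0,0,0],"jaw":22},{"offset":[0,0,0],"turn":[0,0,0],"jaw":22},{"offset":[0,0,0],"turn":[0,0,0],"jaw":22}]'
python3 - <<'E'
from h import *
snap("scene","s23.png",(340,140,500,300),4)
E
```

```text
clock: 37.45
eef_pos: [0.4379, -0.289, 0.0916]
ee_rot: [[0.97, -0.244, -0.001], [-0.244, -0.97, 0.004], [-0.002, -0.004, -1.0]]
wrist_force: [-0.1, -0.2, 1.3]
finger_gap: 0.388
clock: 37.75
eef_pos: [0.4385, -0.2896, 0.0933]
ee_rot: [[0.97, -0.244, 0.002], [-0.244, -0.97, 0.002], [0.001, -0.002, -1.0]]
wrist_force: [-0.5, 0.4, 0.7]
finger_gap: 0.243
```

View pics/s23.png

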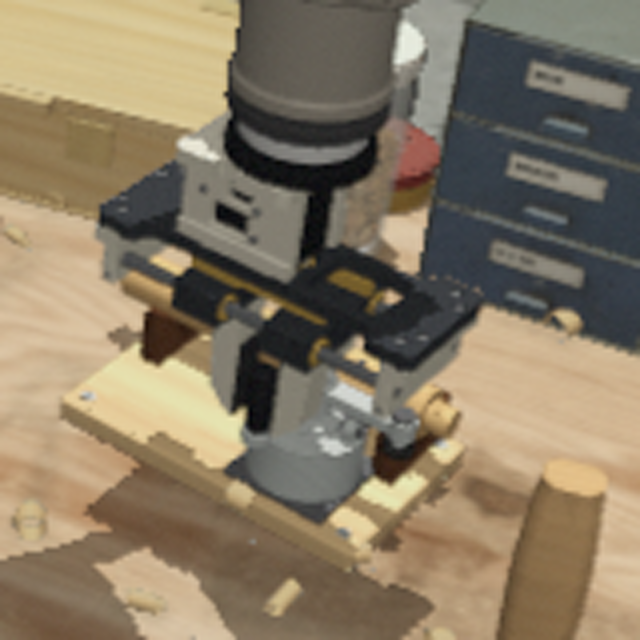

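```bash

python3 - <<'E'
import numpy as np
P=np.array([.4955,-.3029]);r=np.array([.4385,-.2896])-P
pr=P+r;out=[]
for k in range(1,25):
    a=np.radians(4*k);p=P+[[np.cos(a),-np.sin(a)],[np.sin(a),np.cos(a)]]@r
    out.append(np.round((p-pr)*1000,1).tolist());pr=p
for i in range(0,24,4):print(out[i:i+4])
E
```

```text
[[-0.8, -4.0], [-0.5, -4.1], [-0.2, -4.1], [0.1, -4.1]]
[[0.3, -4.1], [0.6, -4.0], [0.9, -4.0], [1.2, -3.9]]
[[1.5, -3.8], [1.7, -3.7], [2.0, -3.6], [2.2, -3.4]]
[[2.5, -3.3], [2.7, -3.1], [2.9, -2.9], [3.1, -2.7]]
[[3.3, -2.5], [3.4, -2.2], [3.6, -2.0], [3.7, -1.7]]
[[3.8, -1.5], [3.9, -1.2], [4.0, -0.9], [4.0, -0.6]]
```

```bash

python3 -m inch '[{"offset":[-0.8,-4.0,0],"turn":[0,0,4],"jaw":22},{"offset":[-0.5,-4.1,0],"turn":[0,0,4],"jaw":22},{"offset":[-0.2,-4.1,0.5],"turn":[0,0,4],"jaw":22},{"offset":[0.1,-4.1,0.5],"turn":[0,0,4],"jaw":22},{"offset":[0.3,-4.1,0.5],"turn":[0,0,4],"jaw":22}]'
python3 -m inch '[{"offset":[0.6,-4.0,0.5],"turn":[0,0,4],"jaw":22},{"offset":[0.9,-4.0,0.5],"turn":[0,0,4],"jaw":22},{"offset":[1.2,-3.9,0.5],"turn":[0,0,4],"jaw":22},{"offset":[1.5,-3.8,0.5],"turn":[0,0,4],"jaw":22},{"offset":[1.7,-3.7,0.5],"turn":[0,0,4],"jaw":22}]'
python3 - <<'E'
from h import *
snap("scene","s24.png",(340,140,500,300),4)
E
```

```text
clock: 38.3
eef_pos: [0.4371, -0.3097, 0.0944]
ee_rot: [[0.994, 0.105, -0.0], [0.105, -0.994, 0.003], [-0.0, -0.003, -1.0]]
wrist_force: [1.0, 1.2, -0.4]
finger_gap: 0.239
clock: 38.8
eef_pos: [0.443, -0.3291, 0.0968]
ee_rot: [[0.899, 0.439, -0.001], [0.439, -0.898, 0.002], [-0.0, -0.003, -1.0]]
wrist_force: [0.2, 0.1, -0.2]
finger_gap: 0.236
```

View pics/s24.png

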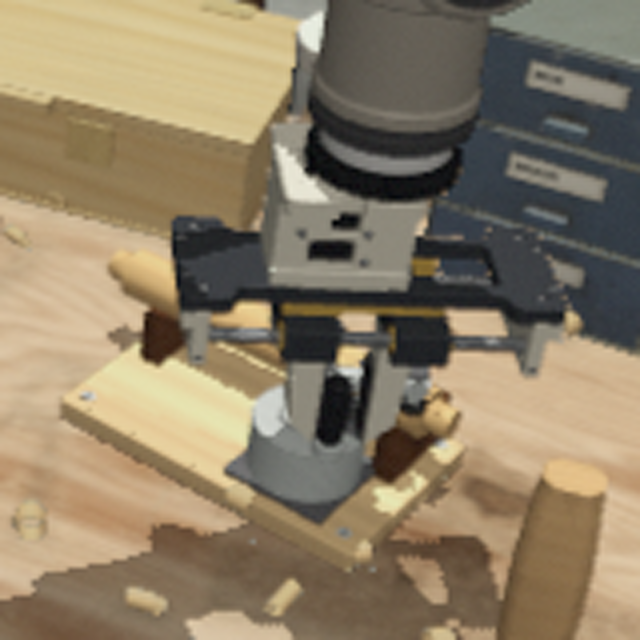

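The knob is travelling inside the jaws (crop 335,405) and the forces are small. Continuing the swing.

```bash

python3 -m inch '[{"offset":[2.0,-3.6,0.5],"turn":[0,0,4],"jaw":22},{"offset":[2.2,-3.4,0.3],"turn":[0,0,4],"jaw":22},{"offset":[2.5,-3.3,0],"turn":[0,0,4],"jaw":22},{"offset":[2.7,-3.1,0],"turn":[0,0,4],"jaw":22},{"offset":[2.9,-2.9,0],"turn":[0,0,4],"jaw":22}]'
python3 -m inch '[{"offset":[3.1,-2.7,0],"turn":[0,0,4],"jaw":22},{"offset":[3.3,-2.5,0],"turn":[0,0,4],"jaw":22},{"offset":[3.4,-2.2,0],"turn":[0,0,4],"jaw":22},{"offset":[3.6,-2.0,0],"turn":[0,0,4],"jaw":22},{"offset":[3.7,-1.7,0],"turn":[0,0,4],"jaw":22}]'
python3 -m inch '[{"offset":[3.8,-1.5,0],"turn":[0,0,4],"jaw":22},{"offset":[3.9,-1.2,0],"turn":[0,0,4],"jaw":22},{"offset":[2.0,-0.4,0],"turn":[0,0,2],"jaw":22},{"offset":[0,0,0],"turn":[0,0,0],"jaw":22},{"offset":[0,0,0],"turn":[0,0,0],"jaw":22}]'
python3 - <<'E'
from h import *
snap("scene","s25.png",(340,140,500,300),4)
E
```

```text
clock: 39.35
eef_pos: [0.4552, -0.3453, 0.0975]
ee_rot: [[0.695, 0.719, -0.002], [0.719, -0.695, 0.001], [-0.001, -0.003, -1.0]]
wrist_force: [-0.3, 1.5, -0.4]
finger_gap: 0.239
clock: 39.85
eef_pos: [0.4724, -0.3565, 0.0974]
ee_rot: [[0.408, 0.913, -0.003], [0.913, -0.408, 0.0], [-0.001, -0.003, -1.0]]
wrist_force: [0.2, -0.6, -0.1]
finger_gap: 0.24
clock: 40.35
eef_pos: [0.4818, -0.3595, 0.0973]
ee_rot: [[0.246, 0.969, -0.003], [0.969, -0.246, 0.0], [-0.001, -0.003, -1.0]]
wrist_force: [-1.6, -0.6, -0.3]
finger_gap: 0.242
```

View pics/s25.png

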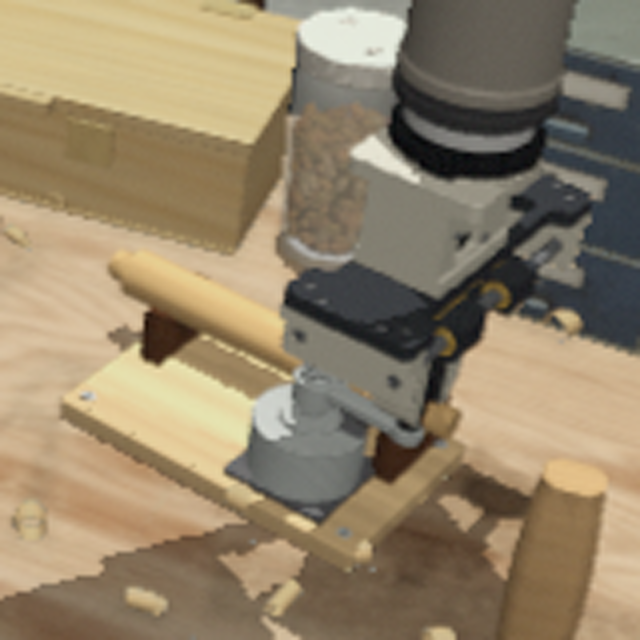

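```bash

python3 -m inch '[{"offset":[2,-0.5,0],"turn":[0,0,0],"jaw":22},{"offset":[0,0,0],"turn":[0,0,0],"jaw":22},{"offset":[0,0,0],"turn":[0,0,0],"jaw":22}]'
python3 -m inch '[{"offset":[1.5,-0.4,0],"turn":[0,0,0],"jaw":22},{"offset":[0,0,0],"turn":[0,0,0],"jaw":22},{"offset":[0,0,0],"turn":[0,0,0],"jaw":22}]'
```

```text
clock: 40.7
eef_pos: [0.484, -0.36, 0.0971]
ee_rot: [[0.244, 0.97, -0.003], [0.97, -0.244, 0.0], [-0.001, -0.003, -1.0]]
wrist_force: [-2.1, -1.8, 0.5]
finger_gap: 0.241
clock: 41.0
eef_pos: [0.4854, -0.3604, 0.0971]
ee_rot: [[0.244, 0.97, -0.003], [0.97, -0.244, 0.0], [-0.001, -0.003, -1.0]]
wrist_force: [-3.6, -0.6, 0.9]
finger_gap: 0.238
```

```bash

python3 -m inch '[{"offset":[0,0,0],"turn":[0,0,0],"jaw":40},{"offset":[-2,0.5,0],"turn":[0,0,0],"jaw":40},{"offset":[0,0,0],"turn":[0,0,0],"jaw":40},{"offset":[0,0,20],"turn":[0,0,0],"jaw":40},{"offset":[0,0,35],"turn":[0,0,0],"jaw":40}]'
python3 -m inch '[{"offset":[0,0,40],"turn":[0,0,0],"jaw":40},{"offset":[10,-20,10],"turn":[0,0,0],"jaw":40},{"offset":[10,-20,0],"turn":[0,0,0],"jaw":40},{"offset":[0,0,0],"turn":[0,0,0],"jaw":40},{"offset":[0,0,0],"turn":[0,0,0],"jaw":40}]'
python3 - <<'E'
from h import *
o,c=snap("wrist","w26.png");print(o["eef_pos"])
snap("scene","s26.png",(340,140,500,300),4)
for cam in("wrist","scene"):
  for n in("rung","rung_flat","latch_knob","latch_pad","latch_pivot","cradle_seat"): print(cam,n,[(np.round(d["location"],4),round(d["confidence"],2)) for d in ctrl.tip_of(cam,n)[:1]])
E
```

```text
clock: 41.5
eef_pos: [0.4824, -0.3587, 0.1503]
ee_rot: [[0.244, 0.97, -0.007], [0.97, -0.244, 0.004], [0.003, -0.008, -1.0]]
wrist_force: [0.3, -0.7, 0.7]
finger_gap: 0.436
clock: 42.0
eef_pos: [0.5033, -0.3995, 0.2014]
ee_rot: [[0.244, 0.97, -0.004], [0.97, -0.244, 0.001], [0.0, -0.004, -1.0]]
wrist_force: [-0.4, -0.1, -0.0]
finger_gap: 0.435
[ 0.5033 -0.3995  0.2014]
wrist rung []
wrist rung_flat [(array([ 0.5519, -0.3148,  0.0654]), 0.7)]
wrist latch_knob [(array([ 0.4843, -0.3601,  0.1093]), 0.58)]
wrist latch_pad [(array([ 0.4974, -0.3004,  0.0503]), 0.22)]
wrist latch_pivot [(array([ 0.5004, -0.2991,  0.0467]), 0.64)]
wrist cradle_seat [(array([ 0.5501, -0.3169,  0.0641]), 0.41)]
scene rung [(array([ 0.5625, -0.2556,  0.0512]), 0.83)]
scene rung_flat [(array([ 0.553 , -0.3119,  0.0647]), 0.63)]
scene latch_knob [(array([ 0.4856, -0.3592,  0.109 ]), 0.72)]
scene latch_pad [(array([ 0.5489, -0.3174,  0.0653]), 0.71)]
scene latch_pivot [(array([ 0.4974, -0.3004,  0.0485]), 0.73)]
scene cradle_seat [(array([ 0.5666, -0.2558,  0.0535]), 0.72)]
```

View pics/w26.png

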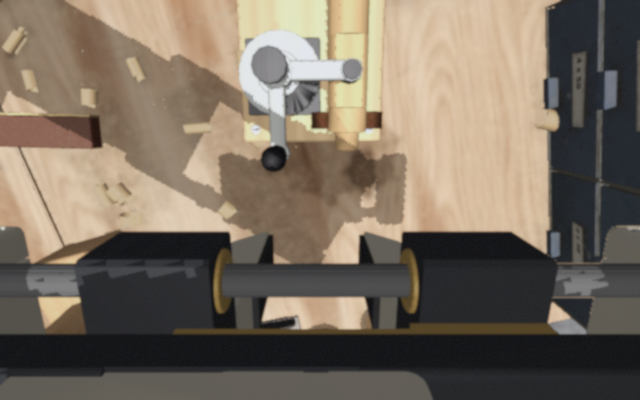

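View pics/s26.png

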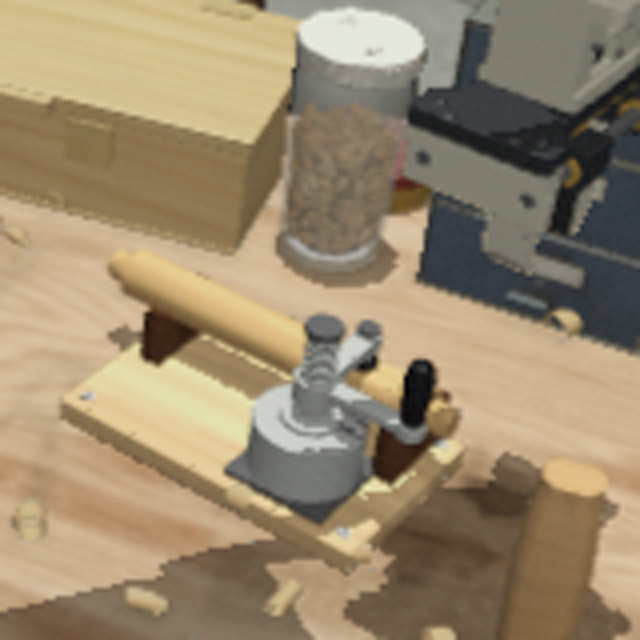

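```bash

python3 - <<'E'
from h import *
snap("scene","s27.png",(410,200,460,250),12)
im=cv2.imread("pics/s20.png") 
c=ctrl.read_camera("scene");R,t=camRT(None,c);K=c["K"]
P=np.array([.4955,-.3029]);x=np.array([.97,-.242]);y=np.array([.242,.97])
for nm,xy in(("parked",P-.055*y),("home",P+.055*x)):
    for z in(.064,.0685,.085,.09,.095): print(nm,z,proj(K,R,t,[*xy,z]))
for nm,xy in(("kparked",P-.06*x),("khome",P-.06*y)):
    for z in(.126,.1275,.131): print(nm,z,proj(K,R,t,[*xy,z]))
E
python3 -c "
import cv2
a=cv2.imread('pics/s20.png');cv2.imwrite('pics/s20z.png',cv2.resize(a[180:480,280:580],None,fx=2,fy=2,interpolation=cv2.INTER_CUBIC))"
```

```text
parked 0.064 [439.2004 252.6233]
parked 0.0685 [439.5128 251.0349]
parked 0.085 [440.6707 245.1484]
parked 0.09 [441.0254 243.345 ]
parked 0.095 [441.382  241.5324]
home 0.064 [430.8623 231.1589]
home 0.0685 [431.1395 229.6126]
home 0.085 [432.166  223.8855]
home 0.09 [432.4803 222.132 ]
home 0.095 [432.7961 220.37  ]
kparked 0.126 [406.1987 231.6949]
kparked 0.1275 [406.2809 231.1287]
kparked 0.131 [406.4731 229.8041]
khome 0.126 [445.7001 231.0643]
khome 0.1275 [445.8128 230.5002]
khome 0.131 [446.0765 229.1807]
```

View pics/s27.png

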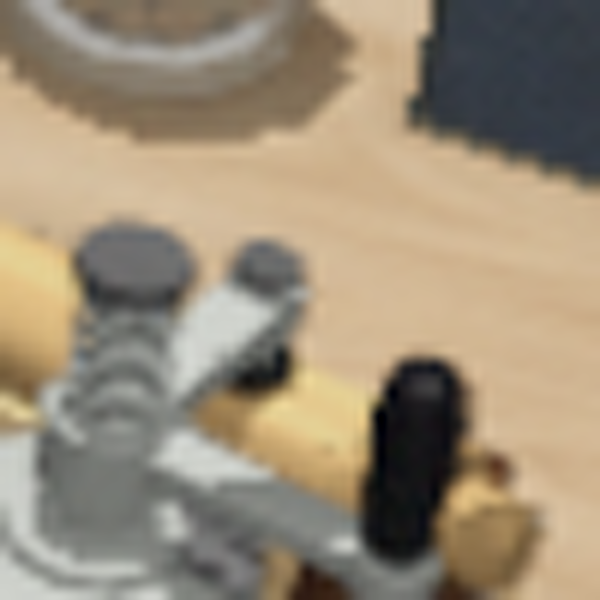

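View pics/s20z.png

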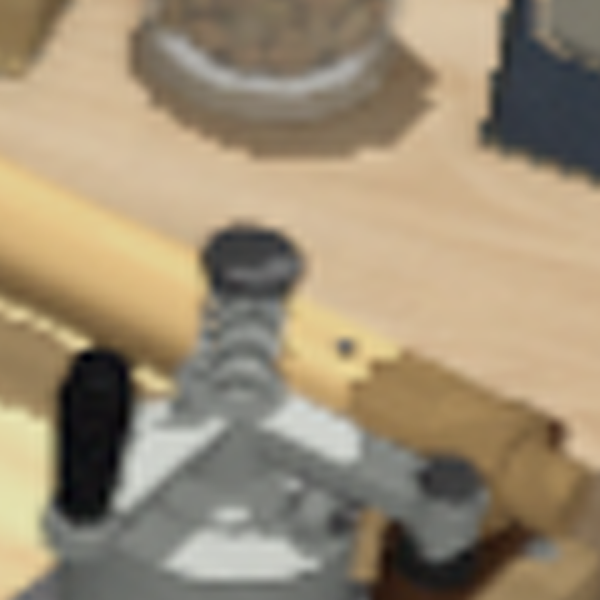

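Home is confirmed. The arm's end cap is at (432.3,221.8) px, about 1.3 mm above its parked height; fully home should be 1.2 mm, and 5 mm would mean it was still on the cam. The gripper is clear, so I'm handing in.

```bash
python3 -m inch '[{"offset":[0,0,20],"turn":[0,0,0],"jaw":40},{"offset":[0,0,0],"turn":[0,0,0],"jaw":40},{"offset":[0,0,0],"turn":[0,0,0],"jaw":40}]'
python3 - <<'E'
from h import *
for cam in("scene",):
  ctrl.read_camera(cam)
  for n in("sanding_block","offcut_3","pencil","latch_pad","rung"): print(n,[(np.round(d["location"],4),round(d["confidence"],2)) for d in ctrl.tip_of(cam,n)[:1]])
print(ctrl.finish_job())
E
```

```text
clock: 43.1
eef_pos: [0.5036, -0.4, 0.2222]
ee_rot: [[0.244, 0.97, -0.002], [0.97, -0.244, -0.0], [-0.001, -0.002, -1.0]]
wrist_force: [-0.5, 1.1, -0.6]
finger_gap: 0.44
sanding_block [(array([0.3398, 0.2783, 0.0024]), 0.75)]
offcut_3 [(array([0.6501, 0.0682, 0.0036]), 0.91)]
pencil [(array([0.4043, 0.1153, 0.0014]), 0.5)]
latch_pad [(array([ 0.5509, -0.3171,  0.0663]), 0.6)]
rung [(array([ 0.5626, -0.259 ,  0.0491]), 0.96)]
the job is handed in; nothing more can be done
None
```

The job is done and handed in at about 43 s of the 72 s allowed. I lifted the rung out, laid it on the open bench and rolled it flat up with the shut fingertips. I then laid it back in the vees with the flat under the hold-down's side, and swung the hold-down home by its knob.

**Last checks**
- **Rung:** the flat was about 1° off upright on the bench. In the vees, before the swing, its dot was within 0.5 px (roughly 1–2°) of the rung's centre line. The rung's middle read about (0.563, -0.259), within a few mm of the measured seat.
- **Hold-down:** the pad is over the flat's middle, about where it should be when home. The arm's end cap sits about 1.3 mm above its parked height; fully dropped should be 1.2 mm, and about 5 mm would mean it was still up on the cam.
- **Loose tools:** the sanding block, offcut and pencil read within about 3 mm of where they started, which is inside the measuring error. The robot never touched them.

**What disagreed or went wrong along the way**
- I first took a dark seam line on the rung for the edge of the flat and rolled one stroke towards +x. A closer look showed no dot there, so I rolled the other way.
- One fingertip placement came down beside the rung and nudged it a few mm. I measured its position again and carried on.
- The network's pad height (65 to 66 mm) is 1 to 2 mm above the 64.5 mm expected when home, within its stated error.

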